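Load and lock the drum of a small parts washer

ROBOT

A 7-joint arm with a two-finger parallel gripper is mounted at the origin on the work surface. World frame = base frame: x ahead of the robot, y to its left, z up, the work surface at z = 0. Lengths are in m, angles in degrees, forces in N, time in s.
With the tool pointing down it reaches from about 0.425 to 1.025 m from the base axis. Payload 9.4 kg.
Tool frame: the origin (TCP) lies midway between the tips of the shut fingers; the grasp point (between the pads) lies 19 mm behind it; z points along the fingers, y is the direction in which the jaws open and shut (so a half turn about z gives the same grasp; the last joint's range is limited). The gripper opens to 93 mm and grips with 3 to 60 N. Pads are 15 mm wide; open, the fingers measure 128 mm over their backs; the gripper's body (75 mm by 188 mm) begins 65 mm behind the grasp point.
Start: joints at [-71.66, 34.337, -0.143, 91.639, 0.103, 54.024, -4.572], TCP at [0.28, 0.669, 0.219] pointing down, gripper open.
Joint ranges: [-147.43, 147.43], [-19.82, 112.94], [-74.19, 73.91], [6.32, 146.72], [-59.91, 239.91], [6.04, 106.73], [-150.56, 150.56]. Speed limits (degrees/s): [127.2, 127.2, 172.46, 172.46, 180, 180, 180].

INTERFACE

Orientations are given as a 3x3 rotation matrix whose columns are the frame's x, y, z axes.
In Python, from plant import ctrl gives the robot as it stands.
- The arm moves only by the shell command python3 -m handwheel 'ROWS' [FORCE]. ROWS is JSON, a list of rows, each an object with "fingers": the opening in per cent of the stroke, from 0 (shut) to 100 (fully open); "xyz": the shift along the world's x, y, z in cm, a list of three; "roll": the turn about the world's z in rad. A call has exactly 10 rows; each row is the pose to reach, as a shift and turn from the pose commanded when the call began; what a row does not reach only later rows make up. A row lasts 1/12 s, in which the tool goes at most 41.7 mm and 7.16 degrees, less where a joint would pass 70% of its speed; a pose out of reach is approached as far as the arm can. A call with a gripper value outside its range is refused whole. The fingers move at their own pace and stop on an object; FORCE is the grip in N (left out, the last holds). Time passes only in rows, so rows that repeat a pose let the fingers close, or fill a call up. It gives the time, the measured TCP pose, the force and the opening at its end, in the units of the state.
- ctrl.read_state(): the state, without advancing time (a new reading comes with each control period).
- ctrl.capture(name): name is "side" or "top" or "wrist"; returns a dict with "frame" (400x640x3 uint8, red, green, blue), "intrinsics" (3x3 intrinsics, pixels), "eye" and "rotation" of the camera in the world; the wrist camera has in their place "tool_from_camera" (4x4, takes a point from camera to tool coordinates, whose origin is the TCP and whose axes are the flange's). Camera axes: x right, y up, looking along -z (the intrinsics and any distortion apply to the point x, -y, -z); pixel columns grow to the right and rows downward; lengths in m; the calibration is good to about 2 mm. A picture is of the moment at which its call begins: read the wrist's pose just before it. There is no depth.
- ctrl.job_done(): hands the job in, once; it reports no verdict.
The state is a dict: "time_s": time; "joints": joint angles; "joint_velocities": joint speeds; "joint_efforts": joint torques, N m; "position": TCP position; "eef_rot": TCP orientation; "wrist_force": force on the tool from outside, world axes, zero at the start; "wrist_torque": the same for the moment, N m; "finger_gap": opening from 0.0 (shut) to 1.0 (fully open).
Only numpy, scipy, OpenCV 4.12 (cv2) and the standard library are available. Lean on these libraries where they do the work, as an engineer would, in place of code of your own. Each camera call takes 0.05 s, during which the arm holds its last target. There are 200 camera calls.

TASK

Get the little yellow parts washer running: lift the loose grey dust lid off its drum by the knob and lay it flat, right way up, in the middle of the rubber mat, then put every steel pad shoe lying on the bench into the drum. Close the drum with the aluminium bayonet cover: lower it with its two lugs into the two gaps of the collar, push it down against the spring and turn it clockwise (seen from above) about a quarter turn until the lugs reach the stop and rise into their notches, without forcing it, then let go and, only once it is locked, press the start button fully and release it. Leave the ink tin and the tape roll where they are.

Things in the scene. Friction and masses are not known exactly. Their poses are not given: they have to be found in the camera images.
- washer: Fixed yellow round parts washer, 176 mm across, 100 high. Origin: centre of its underside, on the drum axis, on the bench; z up, yaw varies. Drum open upwards: inner radius 56, floor 6 above the origin. On its mouth a sprung seal ring, around that a steel bayonet collar with gaps at the washer's +x and -x. Beside it at +y a pod (70 x 85, 64 high) carries the start button.
- ring_top (a point): Centre of the top plane of the black seal ring at the drum's mouth, 90 above the washer's origin. Ring: inner radius 56, outer 66, turns freely, can be pushed down up to 8 mm (spring: 5 N to start, 9 N fully down). This point is fixed to the washer and does not follow the ring.
- gap (a point): Mid of one of the collar's two entry gaps (at the washer's +x; the other across the axis), 77 from the axis, at the collar's top, 100 above the washer's origin. Gaps are 26 wide; collar inner radius 70, outer 88, pocket for the lugs out to radius 83. Just counter-clockwise of each gap is a solid stop.
- notch (a point): Mid of one of the two locking notches, 80 degrees clockwise (from above) of that gap, 77 from the axis; the other is across the axis. From gap to notch the lugs pass under a ledge whose underside is 91 above the washer's origin; the notch's underside is at 95 (this point); a solid stop ends it.
- start (a joint): Start button: 0 released, 0.006 m fully pressed down; spring, 5 N fully down.
- start_top (a point): Centre of the top of the start button's cap (radius 14), which is pressed straight down.
- lid: Loose grey dust lid, 180 g: disc of radius 84, 5 thick, over a boss of radius 64, 6 deep; upright round black knob in the middle, diameter 22, from 11 to 48 above the origin. Origin: centre of the boss's underside. At the start it lies on the collar, origin 94 above the washer's.
- cover: Loose aluminium bayonet cover, 250 g, right way up on the bench: disc radius 66, 8 thick, two lugs 16 wide, 6 thick, flush with the underside, tips 80 from the centre at its +x and -x. Black bar grip along its x: 70 long, 18 wide, from 8 to 48 above the origin. Origin: centre of the underside. Half-turn symmetric. See cover_grip for its heights on the washer.
- cover_grip (a point): Mid of the cover's bar grip, 32 above the cover's origin. Resting in the gaps the cover's origin is about 90 above the washer's; to turn it must be pushed 5 to 8 mm below that; locked and let go it is at about 89, turned 74 to 86 degrees clockwise from the gaps.
- mat: Fixed black rubber mat on the bench, 200 x 200, 4 thick; origin: centre of its underside.
- shoe0: Loose steel print-pad shoe, 90 g: base plate 32 x 32 x 10 high with an upright rib on it, 14 wide (along y), 32 long (along x), from 10 to 38 above the origin. Origin: centre of the underside. All shoes are alike; absent in some runs.
- shoe1: Loose steel print-pad shoe, 90 g: base plate 32 x 32 x 10 high with an upright rib on it, 14 wide (along y), 32 long (along x), from 10 to 38 above the origin. Origin: centre of the underside. All shoes are alike; absent in some runs.
- shoe2: Loose steel print-pad shoe, 90 g: base plate 32 x 32 x 10 high with an upright rib on it, 14 wide (along y), 32 long (along x), from 10 to 38 above the origin. Origin: centre of the underside. All shoes are alike; absent in some runs.
- shoe3: Loose steel print-pad shoe, 90 g: base plate 32 x 32 x 10 high with an upright rib on it, 14 wide (along y), 32 long (along x), from 10 to 38 above the origin. Origin: centre of the underside. All shoes are alike; absent in some runs.
- tin: Bystander: ink tin, radius 38, 90 high; origin at its underside.
- tape: Bystander: roll of tape lying flat, outer radius 40, 22 high; origin at its underside.
Mind the look-alikes: they are no part of the job. Leave any red look-alike of the cover alone. Leave any green look-alike of the shoe3 alone.

How it is judged:
By the outcome, as a careful person would: the job done as asked, in the order asked, and still so for the second after the job is handed in, with the robot touching nothing.
Of shoe0, shoe1, shoe2, shoe3 only 2 to 4 are there at a start; the rules pass over those that are not, and their reading is None.
At some moment in a run one of shoe0, shoe1, shoe2, shoe3, cover may be knocked a few centimetres aside while the robot is not near it.
It also fails if it takes over 210 s, if anything falls off the work surface, if the arm or the gripper's body presses on something with over 40 N, if the wrist force passes 120 N, or if a joint passes its speed limit or range.

## Working session

There is one attempt and no reset: what is moved stays moved. The work goes in short steps, Python scripts to look and compute and a shell command to move; the robot and the scene stay as the last step left them, time stands still between calls to the robot, and variables do not carry over. Pictures are saved under pics/ and viewed, about 12 in all and at most 16, crops included, and the job is handed in when it is done.

```bash
ls; mkdir -p pics; cat > h.py <<'E'
import numpy as np, cv2, json
from plant import ctrl
def snap(n,tag):
    s=ctrl.read_state(); c=ctrl.capture(n); c['frame']=np.array(c['frame'])
    if n=='wrist':
        T=np.array(c['tool_from_camera']); R=np.array(s['eef_rot'])
        c['rotation']=R@T[:3,:3]; c['eye']=np.array(s['position'])+R@T[:3,3]
    cv2.imwrite(f'pics/{tag}.png',c['frame'][:,:,::-1]); return c
def ray(c,u,v):
    K=np.array(c['intrinsics']); d=np.linalg.inv(K)@[u,v,1]
    return np.array(c['eye']), np.array(c['rotation'])@np.array([d[0],-d[1],-d[2]])
def onz(c,u,v,z):
    e,d=ray(c,u,v); return e+d*(z-e[2])/d[2]
def proj(c,p):
    q=np.array(c['rotation']).T@(np.array(p)-c['eye']); q=np.array(c['intrinsics'])@[q[0],-q[1],-q[2]]; return q[:2]/q[2]
E
python3 - <<'E'
from h import *
s=ctrl.read_state(); print({k:np.round(v,3).tolist() for k,v in s.items()})
for n in ('side','top','wrist'):
    c=snap(n,n+'0'); print(n,[k for k in c],np.round(c['eye'],3),np.round(c['rotation'],3).tolist(),np.round(c['intrinsics'],1).tolist())
    np.save(f'pics/{n}0.npy',c,allow_pickle=True)
E
```

```text
pics
{'time_s': 0.0, 'joints': [-71.661, 34.386, -0.146, 91.68, 0.102, 54.025, -4.571], 'joint_velocities': [-0.002, -0.062, -0.054, 0.007, 0.059, 0.046, -0.017], 'joint_efforts': [-0.0, -76.504, 1.497, -25.236, -0.053, 0.017, 0.0], 'position': [0.28, 0.668, 0.218], 'eef_rot': [[-0.922, 0.386, -0.0], [0.386, 0.922, -0.001], [-0.0, -0.002, -1.0]], 'wrist_force': [-0.489, 0.713, -0.259], 'wrist_torque': [-0.001, -0.003, 0.016], 'finger_gap': 0.999}
side ['frame', 'intrinsics', 'eye', 'rotation'] [-0.058 -0.687  0.914] [[0.778, 0.398, -0.486], [-0.628, 0.512, -0.586], [0.015, 0.761, 0.648]] [[506.7, 0.0, 315.4], [0.0, 506.7, 202.6], [0.0, 0.0, 1.0]]
top ['frame', 'intrinsics', 'eye', 'rotation'] [0.297 0.028 1.288] [[0.002, 0.981, -0.195], [-1.0, 0.001, -0.007], [-0.007, 0.195, 0.981]] [[407.0, 0.0, 315.2], [0.0, 407.0, 198.7], [0.0, 0.0, 1.0]]
wrist ['frame', 'intrinsics', 'tool_from_camera', 'rotation', 'eye'] [0.207 0.7   0.385] [[0.386, -0.883, -0.266], [0.922, 0.37, 0.112], [-0.001, -0.288, 0.958]] [[282.4, 0.0, 325.1], [0.0, 282.4, 196.9], [0.0, 0.0, 1.0]]
```

View pics/top0.png

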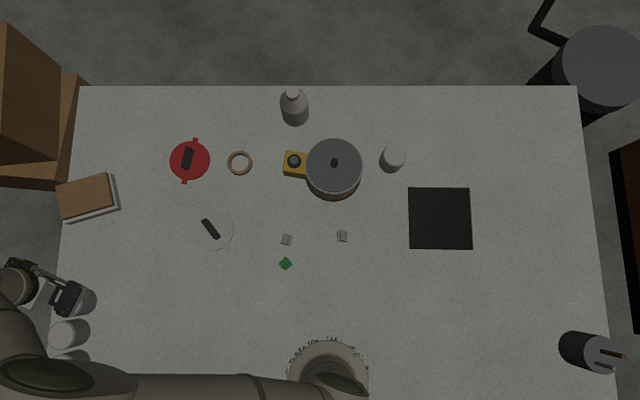

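View pics/side0.png

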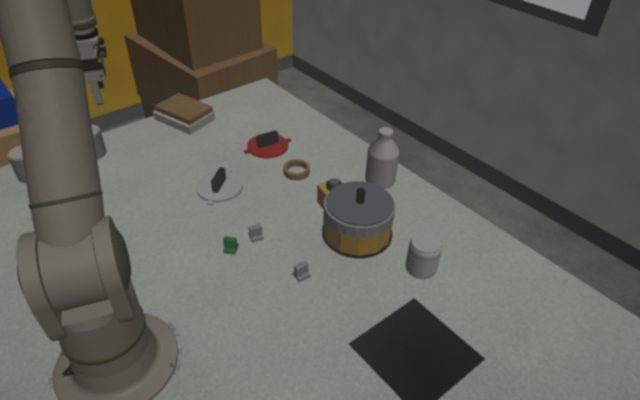

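Top view: grey lid on the washer with its knob at (334,162), button at (294,160), mat centre (440,218), aluminium cover at (212,230), shoes at (286,240) and (342,236). The green decoy is at (285,264) and the red one at (189,160). The side view agrees.

```bash
cat >> h.py <<'E'
def tri(a,ua,b,ub):
    (e,d),(f,g)=ray(a,*ua),ray(b,*ub); d=d/np.linalg.norm(d); g=g/np.linalg.norm(g)
    t=np.linalg.lstsq(np.c_[d,-g],f-e,rcond=None)[0]; p,q=e+d*t[0],f+g*t[1]; return (p+q)/2,np.linalg.norm(p-q)
E
python3 - <<'E'
from h import *
t=np.load('pics/top0.npy',allow_pickle=True).item(); s=np.load('pics/side0.npy',allow_pickle=True).item()
for n,u,z in [('knob',(334,161),.142),('lid',(334,166),.105),('button',(294,159),.07),('mat',(440,218),.004),('cover',(210,229),.04),('shoeA',(286.5,238.5),.038),('shoeB',(342,235.5),.038),('green',(285,263),.03),('red',(189,158),.04),('tin',(392,157),.09),('tape',(239,163),.02),('bottle',(293,93),.15)]:
    print(n,np.round(onz(t,*u,z),3))
for n,a,b in [('knob',(334,161),(360.5,190)),('button',(294,158),(334.5,183)),('cover',(209,228),(219,174)),('shoeA',(286,239),(255,229)),('shoeB',(342,235),(301,267))]: print(n,tri(t,a,s,b))
def cen(m,x0,x1,y0,y1):
    k=np.zeros_like(m);k[y0:y1,x0:x1]=m[y0:y1,x0:x1]; n,l,st,ce=cv2.connectedComponentsWithStats(k.astype(np.uint8)); i=1+np.argmax(st[1:,4]); return st[i],ce[i],cv2.minAreaRect(np.argwhere(l==i)[:,::-1].astype(np.float32))
g=t['frame'].max(2)
r=cen(g<60,395,490,175,260); print('mat',r); c4=cv2.boxPoints(r[2]); print([np.round(onz(t,*p,.004)[:2],3) for p in c4], onz(t,*r[2][0],.004))
r=cen(g<80,190,232,210,250); print('grip',r); print([np.round(onz(t,*p,.044)[:2],3) for p in cv2.boxPoints(r[2])])
b=np.hstack([cv2.resize(t['frame'][y:y+100,x:x+130],None,fx=3,fy=3,interpolation=2) for x,y in ((180,180),(265,190))])
cv2.imwrite('pics/crop0.png',b[:,:,::-1])
E
```

```text
knob [ 0.637 -0.018  0.142]
lid [ 0.633 -0.019  0.105]
button [0.665 0.104 0.07 ]
mat [ 0.49  -0.359  0.004]
cover [0.45  0.362 0.04 ]
shoeA [0.421 0.126 0.038]
shoeB [ 0.43  -0.045  0.038]
green [0.347 0.13  0.03 ]
red [0.677 0.441 0.04 ]
tin [ 0.665 -0.197  0.09 ]
tape [0.667 0.285 0.02 ]
bottle [0.847 0.105 0.15 ]
knob (array([ 0.63810301, -0.01782563,  0.1398816 ]), np.float64(0.0006039596140028609))
button (array([0.66588068, 0.10468177, 0.07258228]), np.float64(0.0035498351609889226))
cover (array([0.45424558, 0.36288092, 0.04541487]), np.float64(0.005153327754266884))
shoeA (array([0.42040017, 0.12805566, 0.02751299]), np.float64(0.0003238349560277777))
shoeB (array([ 0.4333604 , -0.04560257,  0.02667791]), np.float64(0.0007906888057392196))
mat (array([ 408,  187,   65,   63, 3853], dtype=int32), array([439.52270958, 218.34596418]), ((440.0, 218.0), (62.0, 64.0), 90.0))
[array([ 0.591, -0.261]), array([ 0.591, -0.467]), array([ 0.392, -0.453]), array([ 0.392, -0.253])] [ 0.4900435  -0.35862046  0.004     ]
grip (array([201, 218,  20,  22, 182], dtype=int32), array([210.47802198, 228.53846154]), ((210.49998474121094, 228.50003051757812), (25.0, 7.40000057220459), 53.13010025024414))
[array([0.475, 0.393]), array([0.489, 0.376]), array([0.427, 0.326]), array([0.413, 0.344])]
```

```bash
python3 -m handwheel '[{"fingers":100,"xyz":[2,-4,1],"roll":0},{"fingers":100,"xyz":[3.7,-7.4,2],"roll":0},{"fingers":100,"xyz":[5.5,-11,3],"roll":0},{"fingers":100,"xyz":[7.3,-14.6,3],"roll":0},{"fingers":100,"xyz":[9.1,-18.2,3],"roll":0},{"fingers":100,"xyz":[10.9,-21.8,3],"roll":0},{"fingers":100,"xyz":[12.7,-25.4,3],"roll":0},{"fingers":100,"xyz":[14.5,-29,3],"roll":0},{"fingers":100,"xyz":[16.3,-32.6,3],"roll":0},{"fingers":100,"xyz":[18,-36,3],"roll":0}]'
python3 -m handwheel '[{"fingers":100,"xyz":[2,-4,0],"roll":0},{"fingers":100,"xyz":[3.7,-7.4,0],"roll":0},{"fingers":100,"xyz":[5.5,-11,0],"roll":0},{"fingers":100,"xyz":[7.3,-14.6,0],"roll":0},{"fingers":100,"xyz":[9.1,-18.2,0],"roll":0},{"fingers":100,"xyz":[10.9,-21.8,0],"roll":0},{"fingers":100,"xyz":[12.7,-25.4,0],"roll":0},{"fingers":100,"xyz":[14.5,-28,0],"roll":0},{"fingers":100,"xyz":[16.3,-31,0],"roll":0},{"fingers":100,"xyz":[17.7,-32.7,0],"roll":0}]'
python3 - <<'E'
from h import *
c=snap('wrist','w1'); np.save('pics/w1.npy',c,allow_pickle=True); t=snap('top','t1'); np.save('pics/t1.npy',t,allow_pickle=True)
s=snap('side','s1')
s=ctrl.read_state();print(s['time_s'],s['position'],np.round(s['joints'],1))
cv2.imwrite('pics/tw1.png',np.vstack([c['frame'],t['frame']])[:,:,::-1][:,:])
i=np.vstack([c['frame'],t['frame']]);cv2.imwrite('pics/tw1.png',cv2.resize(i,(480,600),interpolation=cv2.INTER_AREA)[:,:,::-1])
E
```

```text
time_s: 0.98
position: [0.4608, 0.3064, 0.2486]
eef_rot: [[-0.922, 0.387, 0.0], [0.387, 0.922, -0.0], [-0.0, -0.0, -1.0]]
wrist_force: [0.6, -0.4, -1.2]
finger_gap: 1.003
time_s: 1.82
position: [0.6381, -0.0227, 0.2485]
eef_rot: [[-0.921, 0.389, 0.0], [0.389, 0.921, -0.002], [-0.001, -0.001, -1.0]]
wrist_force: [0.3, -0.1, 0.3]
finger_gap: 0.997
1.9667 [ 0.63752773 -0.02020181  0.24805762] [ -6.7  26.6   4.9 102.1  -2.8  51.4  66.6]
```

View pics/tw1.png

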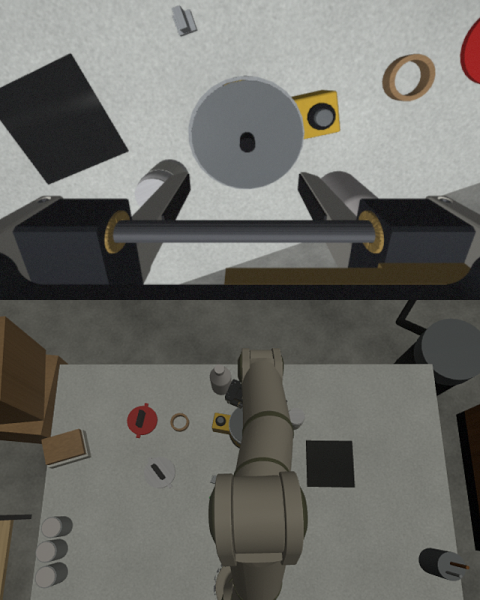

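The wrist view shows the lid, with its knob at about (247,142) in the composite, and the pod and button at (321,117). The top view shows nothing more on the left, so there are two shoes.

```bash
python3 - <<'E'
from h import *
c=np.load('pics/w1.npy',allow_pickle=True).item(); f=c['frame'].astype(int)
print(f[150,300],f[120,330],f[100,240],f[60,330],f[156,428],f[190,330])
g=f.mean(2); m=((g>75)&(g<135)&(np.ptp(f,axis=2)<25)).astype(np.uint8); 
m=cv2.morphologyEx(m,cv2.MORPH_OPEN,np.ones((3,3),np.uint8))
n,l,st,ce=cv2.connectedComponentsWithStats(m,connectivity=4); i=l[150,300]; print(st[i],ce[i])
cs,_=cv2.findContours((l==i).astype(np.uint8),0,1); k=max(cs,key=len)[:,0]
P=np.array([onz(c,*p,.105)[:2] for p in k]); print(cv2.minEnclosingCircle(P.astype(np.float32)))
x=np.linalg.lstsq(np.c_[2*P,np.ones(len(P))],(P**2).sum(1),rcond=None)[0]; print('lid',x[:2],np.sqrt(x[2]+x[:2]@x[:2]))
d=(g<50).astype(np.uint8); n,l,st,ce=cv2.connectedComponentsWithStats(d)
for i in range(1,n):
    if 30<st[i,4]<3000: print(st[i],ce[i].round(1), onz(c,*ce[i],.124).round(4))
for u,v in ((329,178),(329,200)): print(onz(c,u,v,.142),onz(c,u,v,.105))
E
```

```text
[108 112 116] [108 112 115] [183 186 183] [178 182 178] [103 108 109] [30 34 32]
[  255   106   149   145 16423] [329.12951349 178.22766851]
((0.6383629441261292, -0.017378296703100204), 0.0847029834985733)
lid [ 0.63881524 -0.01719711] 0.08344143022653959
[616  25  24  39 132] [626.1  44.6] [0.6187 0.2893 0.124 ]
[614  65  22  45 138] [619.8  86.8] [0.6543 0.2798 0.124 ]
[410 138  37  35 540] [425.3 153.1] [0.6427 0.0883 0.124 ]
[320 177  20  26 440] [329.4 189.5] [ 0.64   -0.0176  0.124 ]
[ 0.62436791 -0.01177887  0.142     ] [ 0.63239795 -0.01463997  0.105     ]
[ 0.64546081 -0.02059911  0.142     ] [ 0.65634389 -0.02465325  0.105     ]
```

```bash
python3 -m handwheel '[{"fingers":60,"xyz":[0.1,0,-2.5],"roll":0},{"fingers":60,"xyz":[0.1,0,-5],"roll":0},{"fingers":60,"xyz":[0.1,0,-7.5],"roll":0},{"fingers":60,"xyz":[0.15,0.05,-10],"roll":0},{"fingers":60,"xyz":[0.15,0.05,-12],"roll":0},{"fingers":60,"xyz":[0.15,0.05,-13],"roll":0},{"fingers":60,"xyz":[0.15,0.05,-13.5],"roll":0},{"fingers":0,"xyz":[0.15,0.05,-13.5],"roll":0},{"fingers":0,"xyz":[0.15,0.05,-13.5],"roll":0},{"fingers":0,"xyz":[0.15,0.05,-13.5],"roll":0}]' 25
python3 -m handwheel '[{"fingers":0,"xyz":[0,0,0],"roll":0},{"fingers":0,"xyz":[0,0,0],"roll":0},{"fingers":0,"xyz":[0,0,0],"roll":0},{"fingers":0,"xyz":[0,0,0.5],"roll":0},{"fingers":0,"xyz":[0,0,1.5],"roll":0},{"fingers":0,"xyz":[0,0,3],"roll":0},{"fingers":0,"xyz":[0,0,5],"roll":0},{"fingers":0,"xyz":[0,0,7],"roll":0},{"fingers":0,"xyz":[0,0,9],"roll":0},{"fingers":0,"xyz":[0,0,10],"roll":0}]'
```

```text
time_s: 2.8
position: [0.6394, -0.0176, 0.1149]
eef_rot: [[-0.922, 0.386, 0.002], [0.386, 0.922, 0.0], [-0.002, 0.001, -1.0]]
wrist_force: [-0.8, -0.4, 0.4]
finger_gap: 0.435
time_s: 3.63
position: [0.6395, -0.018, 0.2168]
eef_rot: [[-0.922, 0.387, 0.003], [0.387, 0.922, 0.0], [-0.003, 0.001, -1.0]]
wrist_force: [-0.3, -0.3, -0.9]
finger_gap: 0.228
```

```bash
python3 -m handwheel '[{"fingers":0,"xyz":[-0.8,-2,0],"roll":0},{"fingers":0,"xyz":[-2.2,-5,0],"roll":0},{"fingers":0,"xyz":[-3.8,-8.7,0],"roll":0},{"fingers":0,"xyz":[-5.4,-12.4,0],"roll":0},{"fingers":0,"xyz":[-7,-16.1,0],"roll":0},{"fingers":0,"xyz":[-8.6,-19.8,0],"roll":0},{"fingers":0,"xyz":[-10.2,-23.5,0],"roll":0},{"fingers":0,"xyz":[-11.8,-27.2,0],"roll":0},{"fingers":0,"xyz":[-13.2,-30.5,0],"roll":0},{"fingers":0,"xyz":[-14.2,-32.8,0],"roll":0}]'
python3 -m handwheel '[{"fingers":0,"xyz":[-0.4,-0.9,0],"roll":0},{"fingers":0,"xyz":[-0.6,-1.2,-2],"roll":0},{"fingers":0,"xyz":[-0.6,-1.2,-4.5],"roll":0},{"fingers":0,"xyz":[-0.6,-1.2,-7.5],"roll":0},{"fingers":0,"xyz":[-0.6,-1.2,-10.5],"roll":0},{"fingers":0,"xyz":[-0.6,-1.2,-13],"roll":0},{"fingers":0,"xyz":[-0.6,-1.2,-15],"roll":0},{"fingers":0,"xyz":[-0.6,-1.2,-16],"roll":0},{"fingers":0,"xyz":[-0.6,-1.2,-16],"roll":0},{"fingers":0,"xyz":[-0.6,-1.2,-16],"roll":0}]'
python3 - <<'E'
from h import *
c=snap('top','t2')
E
```

```text
time_s: 4.47
position: [0.4943, -0.3495, 0.2139]
eef_rot: [[-0.921, 0.389, -0.001], [0.389, 0.921, -0.001], [0.0, -0.001, -1.0]]
wrist_force: [-0.2, 0.1, -2.1]
finger_gap: 0.227
time_s: 5.3
position: [0.491, -0.3575, 0.0538]
eef_rot: [[-0.922, 0.386, -0.0], [0.386, 0.922, 0.0], [0.0, 0.0, -1.0]]
wrist_force: [-0.1, -0.2, -1.5]
finger_gap: 0.234
```

View pics/t2.png

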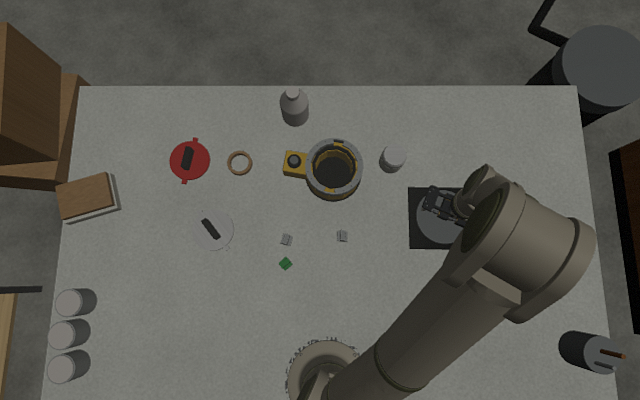

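The lid hangs over the mat, the drum is open, the shoes at (286,240) and (342,236) haven't moved, and the right side is clear. I'll lower and release it.

```bash
python3 -m handwheel '[{"fingers":0,"xyz":[0,0,-0.7],"roll":0},{"fingers":0,"xyz":[0,0,-1.4],"roll":0},{"fingers":0,"xyz":[0,0,-2.0],"roll":0},{"fingers":0,"xyz":[0,0,-2.4],"roll":0},{"fingers":0,"xyz":[0,0,-2.7],"roll":0},{"fingers":0,"xyz":[0,0,-2.9],"roll":0},{"fingers":0,"xyz":[0,0,-2.95],"roll":0},{"fingers":0,"xyz":[0,0,-2.95],"roll":0},{"fingers":0,"xyz":[0,0,-2.95],"roll":0},{"fingers":0,"xyz":[0,0,-2.95],"roll":0}]'
python3 -m handwheel '[{"fingers":70,"xyz":[0,0,0],"roll":0},{"fingers":70,"xyz":[0,0,0],"roll":0},{"fingers":70,"xyz":[0,0,0],"roll":0},{"fingers":70,"xyz":[0,0,0.5],"roll":0},{"fingers":70,"xyz":[0,0,2],"roll":0},{"fingers":70,"xyz":[0,0,5],"roll":0},{"fingers":70,"xyz":[0,0,9],"roll":0},{"fingers":70,"xyz":[0,0,13],"roll":0},{"fingers":70,"xyz":[0,0,17],"roll":0},{"fingers":70,"xyz":[0,0,20],"roll":0}]'
python3 -m handwheel '[{"fingers":70,"xyz":[-0.3,3,0],"roll":0},{"fingers":70,"xyz":[-0.8,7,0],"roll":0},{"fingers":70,"xyz":[-1.2,11,0],"roll":0},{"fingers":70,"xyz":[-1.7,15,0],"roll":0},{"fingers":70,"xyz":[-2.2,19,0],"roll":0},{"fingers":70,"xyz":[-2.5,22,0],"roll":0},{"fingers":70,"xyz":[-2.9,25,0],"roll":0},{"fingers":70,"xyz":[-3.2,27,0],"roll":0},{"fingers":70,"xyz":[-3.2,28,0],"roll":0},{"fingers":70,"xyz":[-3.2,28,0],"roll":0}]'
python3 - <<'E'
from h import *
c=snap('wrist','w3'); np.save('pics/w3.npy',c,allow_pickle=True); t=snap('top','t3'); s=snap('side','s3')
cv2.imwrite('pics/v3.png',cv2.resize(np.vstack([c['frame'],s['frame']]),(480,600),interpolation=cv2.INTER_AREA)[:,:,::-1])
print(ctrl.read_state()['position'])
E
```

```text
time_s: 6.18
position: [0.4906, -0.3578, 0.0243]
eef_rot: [[-0.922, 0.386, -0.0], [0.386, 0.922, 0.0], [0.0, 0.0, -1.0]]
wrist_force: [-1.4, 0.7, 3.4]
finger_gap: 0.231
time_s: 7.02
position: [0.491, -0.3582, 0.2279]
eef_rot: [[-0.922, 0.387, 0.003], [0.387, 0.922, -0.002], [-0.003, -0.0, -1.0]]
wrist_force: [0.7, -0.7, 0.0]
finger_gap: 0.698
time_s: 7.85
position: [0.4589, -0.076, 0.2245]
eef_rot: [[-0.924, 0.383, 0.001], [0.383, 0.924, 0.0], [-0.001, 0.001, -1.0]]
wrist_force: [-0.2, -0.1, 0.8]
finger_gap: 0.7
[ 0.45904026 -0.07916435  0.22427673]
```

View pics/v3.png

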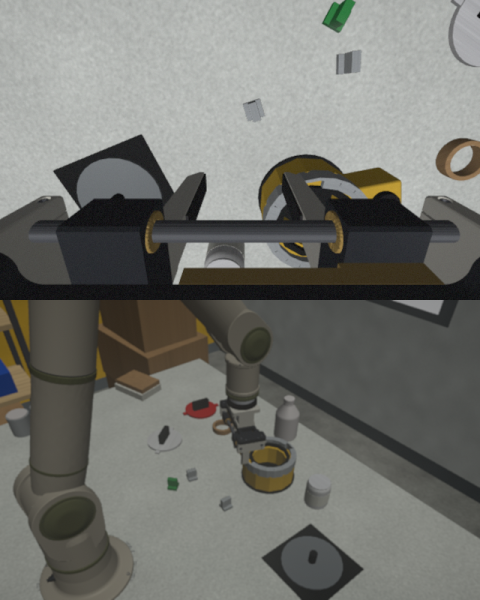

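The lid lies on the mat. Shoes are at about (338,147) and (464,83) in the full wrist frame. I'll zoom in on them for yaw.

```bash
python3 - <<'E'
from h import *
c=np.load('pics/w3.npy',allow_pickle=True).item(); f=c['frame']
a=[cv2.resize(f[y:y+50,x:x+50],None,fx=8,fy=8,interpolation=cv2.INTER_CUBIC) for x,y in ((313,122),(439,58))]
cv2.imwrite('pics/c3.png',np.hstack(a)[:,:,::-1])
E
```

```text
(no output)
```

View pics/c3.png

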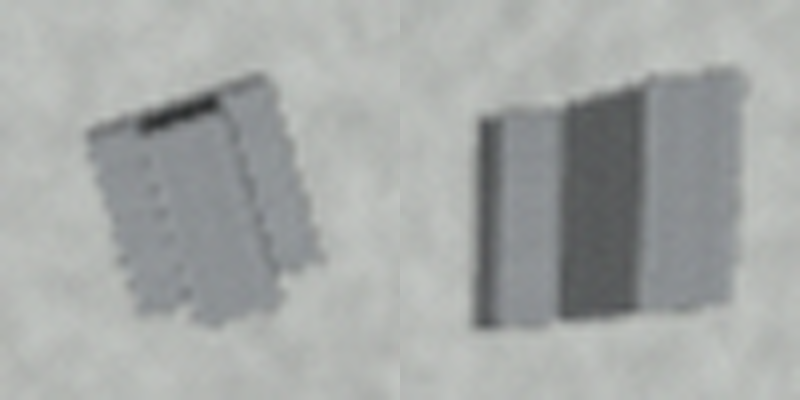

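Crops: in the left one (shoe B) the rib top's edges run from about (222,110) to (280,278) and from (142,132) to (193,310). In the right one (shoe A) the rib top's corners are (645,80), (742,68), (732,303) and (640,310).

```bash
python3 - <<'E'
from h import *
c=np.load('pics/w3.npy',allow_pickle=True).item()
def P(X,Y,x0,y0,z): return onz(c,x0+X/8-.5,y0+Y/8-.5,z)[:2]
B=[P(x,y,313,122,.038) for x,y in ((142,132),(219,105),(280,285),(197,318))]
A=[P(x-400,y,439,58,.038) for x,y in ((645,80),(742,68),(732,303),(640,310))]
for n,Q in (('B',B),('A',A)):
    Q=np.array(Q); e=(Q[3]-Q[0]+Q[2]-Q[1])/2; w=(Q[1]-Q[0]+Q[2]-Q[3])/2
    print(n,'ctr',Q.mean(0).round(4),'len',np.linalg.norm(e).round(4),'wid',np.linalg.norm(w).round(4),'dir',np.degrees(np.arctan2(e[1],e[0])).round(1),np.degrees(np.arctan2(w[1],w[0])).round(1))
for z,pts in ((.01,((88,130),(265,75),(322,262))),): print([P(x,y,313,122,z).round(4) for x,y in pts])
# drum and collar from top
t=cv2.imread('pics/t2.png')
cv2.imwrite('pics/drum.png',cv2.resize(t[130:210,275:375],None,fx=7,fy=7,interpolation=cv2.INTER_CUBIC))
E
```

```text
B ctr [ 0.4318 -0.0452] len 0.0297 wid 0.0132 dir -4.1 88.0
A ctr [0.4213 0.1295] len 0.0317 wid 0.0136 dir -15.8 72.8
[array([ 0.4154, -0.059 ]), array([ 0.4183, -0.0286]), array([ 0.4507, -0.0309])]
```

View pics/drum.png

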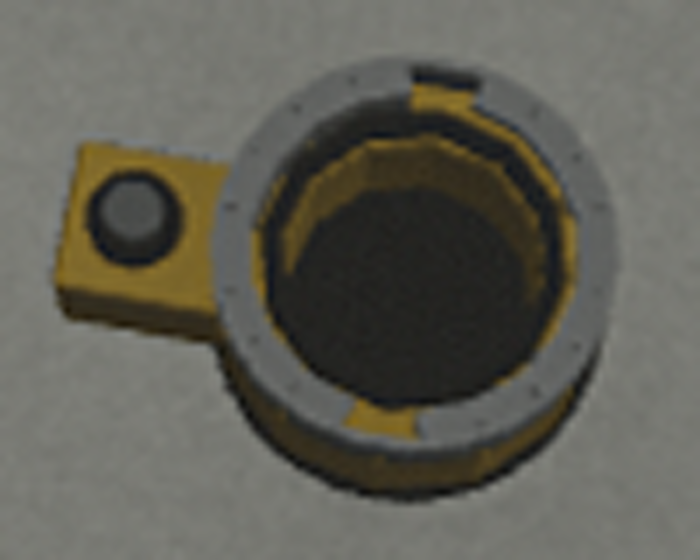

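```bash
python3 -m handwheel '[{"fingers":60,"xyz":[-0.8,1,-3],"roll":0.1},{"fingers":60,"xyz":[-1.6,2,-6.5],"roll":0.2},{"fingers":60,"xyz":[-2.65,3.25,-10],"roll":0.315},{"fingers":60,"xyz":[-2.65,3.25,-13.5],"roll":0.315},{"fingers":60,"xyz":[-2.65,3.25,-16.5],"roll":0.315},{"fingers":60,"xyz":[-2.65,3.25,-19],"roll":0.315},{"fingers":60,"xyz":[-2.65,3.25,-20.5],"roll":0.315},{"fingers":60,"xyz":[-2.65,3.25,-21],"roll":0.315},{"fingers":60,"xyz":[-2.65,3.25,-21],"roll":0.315},{"fingers":0,"xyz":[-2.65,3.25,-21],"roll":0.315}]'
python3 -m handwheel '[{"fingers":0,"xyz":[0,0,0],"roll":0},{"fingers":0,"xyz":[0,0,0],"roll":0},{"fingers":0,"xyz":[0,0,0],"roll":0},{"fingers":0,"xyz":[0,0,0],"roll":0},{"fingers":0,"xyz":[0,0,1],"roll":0},{"fingers":0,"xyz":[0,0,4],"roll":0},{"fingers":0,"xyz":[0,0,8],"roll":0},{"fingers":0,"xyz":[0,0,12],"roll":0},{"fingers":0,"xyz":[0,0,15],"roll":0},{"fingers":0,"xyz":[0,0,17],"roll":0}]'
python3 - <<'E'
from h import *
c=snap('wrist','w4'); np.save('pics/w4.npy',c,allow_pickle=True)
E
```

```text
time_s: 8.83
position: [0.4323, -0.0472, 0.013]
eef_rot: [[-0.996, 0.084, -0.001], [0.084, 0.996, -0.001], [0.001, -0.001, -1.0]]
wrist_force: [0.1, -0.5, -0.5]
finger_gap: 0.565
time_s: 9.67
position: [0.4325, -0.0452, 0.1873]
eef_rot: [[-0.997, 0.082, 0.003], [0.082, 0.997, 0.0], [-0.003, 0.001, -1.0]]
wrist_force: [0.2, -0.6, -1.2]
finger_gap: 0.005
```

View pics/w4.png

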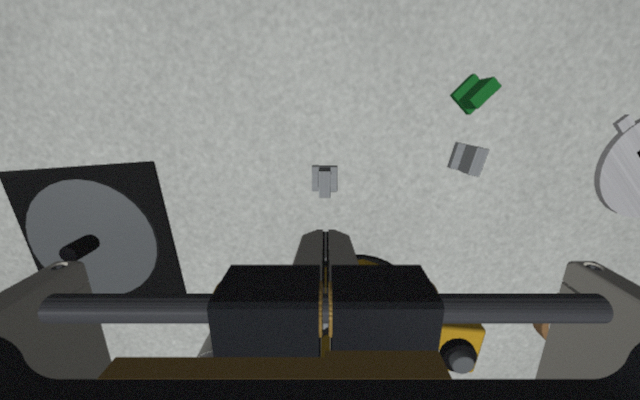

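The gripper missed because it lifted before the jaws had shut. Shoe B stands upright at (325,181), rib top about (318..331, 170..197).

```bash
python3 - <<'E'
from h import *
c=np.load('pics/w4.npy',allow_pickle=True).item()
for p in ((318,171),(330,171),(331,197),(319,197)): print(onz(c,*p,.038).round(4))
for p in ((313,166),(337,166),(338,190),(312,191)): print(onz(c,*p,.010).round(4))
print('gap pts A shoe', onz(c,478,161,.038))
E
python3 -m handwheel '[{"fingers":40,"xyz":[0,0,-3],"roll":0},{"fingers":40,"xyz":[0,0,-6],"roll":0},{"fingers":40,"xyz":[0,0,-9],"roll":0},{"fingers":40,"xyz":[0,0,-11],"roll":0},{"fingers":40,"xyz":[0,0,-11],"roll":0},{"fingers":40,"xyz":[0,0,-11],"roll":0},{"fingers":40,"xyz":[0,0,-11],"roll":0},{"fingers":40,"xyz":[0,0,-11],"roll":0},{"fingers":40,"xyz":[0,0,-11],"roll":0},{"fingers":40,"xyz":[0,0,-11],"roll":0}]'
```

```text
[ 0.4174 -0.0512  0.038 ]
[ 0.4185 -0.0376  0.038 ]
[ 0.4494 -0.0388  0.038 ]
[ 0.4483 -0.0528  0.038 ]
[ 0.4163 -0.058   0.01  ]
[ 0.4188 -0.0285  0.01  ]
[ 0.4495 -0.0294  0.01  ]
[ 0.4481 -0.0622  0.01  ]
gap pts A shoe [0.42075685 0.12955055 0.038     ]
time_s: 10.55
position: [0.4327, -0.0456, 0.0751]
eef_rot: [[-0.997, 0.082, 0.002], [0.082, 0.997, -0.0], [-0.002, 0.0, -1.0]]
wrist_force: [-0.2, 0.1, 0.5]
finger_gap: 0.4
```

Shoe B is still at (0.433,-0.045). I'll descend and close for longer.

```bash
python3 -m handwheel '[{"fingers":40,"xyz":[0,0,-2.5],"roll":0},{"fingers":40,"xyz":[0,0,-4.5],"roll":0},{"fingers":40,"xyz":[0,0,-5.7],"roll":0},{"fingers":40,"xyz":[0,0,-6],"roll":0},{"fingers":40,"xyz":[0,0,-6],"roll":0},{"fingers":0,"xyz":[0,0,-6],"roll":0},{"fingers":0,"xyz":[0,0,-6],"roll":0},{"fingers":0,"xyz":[0,0,-6],"roll":0},{"fingers":0,"xyz":[0,0,-6],"roll":0},{"fingers":0,"xyz":[0,0,-6],"roll":0}]' 30
python3 -m handwheel '[{"fingers":0,"xyz":[0,0,0],"roll":0},{"fingers":0,"xyz":[0,0,0],"roll":0},{"fingers":0,"xyz":[0,0,0],"roll":0},{"fingers":0,"xyz":[0,0,0.5],"roll":0},{"fingers":0,"xyz":[0,0,2.5],"roll":0},{"fingers":0,"xyz":[0,0,6],"roll":0},{"fingers":0,"xyz":[0,0,9.5],"roll":0},{"fingers":0,"xyz":[0,0,12.5],"roll":0},{"fingers":0,"xyz":[0,0,15],"roll":0},{"fingers":0,"xyz":[0,0,17],"roll":0}]'
```

```text
time_s: 11.38
position: [0.4325, -0.0456, 0.0147]
eef_rot: [[-0.997, 0.082, 0.001], [0.082, 0.997, -0.0], [-0.001, 0.0, -1.0]]
wrist_force: [-0.3, -0.8, 7.0]
finger_gap: 0.146
time_s: 12.22
position: [0.4319, -0.0455, 0.1866]
eef_rot: [[-0.997, 0.082, 0.001], [0.082, 0.997, -0.0], [-0.001, -0.0, -1.0]]
wrist_force: [1.1, -1.1, -0.9]
finger_gap: 0.152
```

```bash
python3 -m handwheel '[{"fingers":0,"xyz":[1.5,0.2,0],"roll":0},{"fingers":0,"xyz":[4.5,0.6,0],"roll":0},{"fingers":0,"xyz":[8,1,0],"roll":0},{"fingers":0,"xyz":[11.5,1.5,0],"roll":0},{"fingers":0,"xyz":[15,2,0],"roll":0},{"fingers":0,"xyz":[18.5,2.5,0],"roll":0},{"fingers":0,"xyz":[21.5,2.75,0],"roll":0},{"fingers":0,"xyz":[23.05,2.75,0],"roll":0},{"fingers":0,"xyz":[23.05,2.75,0],"roll":0},{"fingers":0,"xyz":[23.05,2.75,0],"roll":0}]'
python3 -m handwheel '[{"fingers":0,"xyz":[0,0,-2],"roll":0},{"fingers":0,"xyz":[0,0,-4],"roll":0},{"fingers":0,"xyz":[0,0,-6],"roll":0},{"fingers":0,"xyz":[0,0,-8],"roll":0},{"fingers":0,"xyz":[0,0,-10],"roll":0},{"fingers":0,"xyz":[0,0,-12],"roll":0},{"fingers":0,"xyz":[0,0,-14],"roll":0},{"fingers":0,"xyz":[0,0,-15.3],"roll":0},{"fingers":0,"xyz":[0,0,-15.8],"roll":0},{"fingers":0,"xyz":[0,0,-15.8],"roll":0}]'
python3 -m handwheel '[{"fingers":32,"xyz":[0,0,0],"roll":0},{"fingers":32,"xyz":[0,0,0],"roll":0},{"fingers":32,"xyz":[0,0,0],"roll":0},{"fingers":32,"xyz":[0,0,0],"roll":0},{"fingers":32,"xyz":[0,0,2],"roll":0},{"fingers":32,"xyz":[0,0,5],"roll":0},{"fingers":32,"xyz":[0,0,9],"roll":0},{"fingers":60,"xyz":[0,0,13],"roll":0},{"fingers":60,"xyz":[0,0,17],"roll":0},{"fingers":60,"xyz":[0,0,20],"roll":0}]'
python3 - <<'E'
from h import *
c=snap('wrist','w5'); np.save('pics/w5.npy',c,allow_pickle=True)
E
```

```text
time_s: 13.05
position: [0.662, -0.0178, 0.1838]
eef_rot: [[-0.997, 0.082, -0.001], [0.082, 0.997, 0.0], [0.001, 0.0, -1.0]]
wrist_force: [-0.4, -0.1, -0.7]
finger_gap: 0.152
time_s: 13.88
position: [0.6614, -0.018, 0.0255]
eef_rot: [[-0.997, 0.082, -0.002], [0.082, 0.997, -0.0], [0.002, -0.0, -1.0]]
wrist_force: [0.2, 0.0, -1.2]
finger_gap: 0.149
time_s: 14.72
position: [0.6632, -0.0175, 0.2302]
eef_rot: [[-0.997, 0.082, 0.003], [0.082, 0.997, 0.0], [-0.003, 0.0, -1.0]]
wrist_force: [1.0, 0.6, 0.1]
finger_gap: 0.488
```

View pics/w5.png

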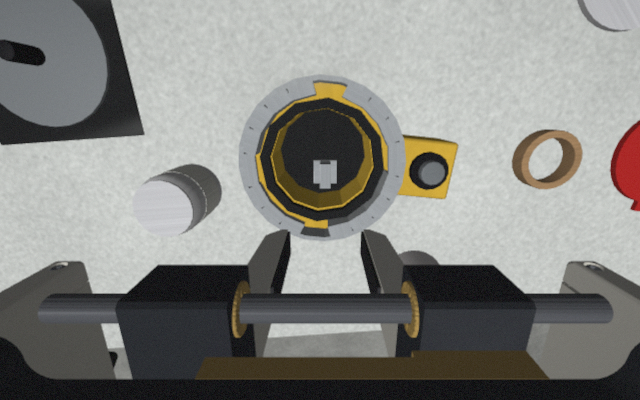

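Shoe B stands upright in the drum at (325,173). The collar gaps show at (330,88) and (314,230). I'll fit the collar and find the gap angles by sampling around it.

```bash
python3 - <<'E'
from h import *
c=np.load('pics/w5.npy',allow_pickle=True).item(); f=c['frame'].astype(int); g=f.mean(2)
m=((g>95)&(g<168)&(np.ptp(f,axis=2)<25)).astype(np.uint8); m[240:]=0
n,l,st,ce=cv2.connectedComponentsWithStats(m); i=np.argmax(st[1:,4])+1; print(st[i],f[200,255],f[60,450])
k=max(cv2.findContours((l==i).astype(np.uint8),0,1)[0],key=len)[:,0]
P=np.array([onz(c,*p,.1)[:2] for p in k]); 
for _ in range(4):
    x=np.linalg.lstsq(np.c_[2*P,np.ones(len(P))],(P**2).sum(1),rcond=None)[0]; r=np.sqrt(x[2]+x[:2]@x[:2]); d=abs(np.linalg.norm(P-x[:2],axis=1)-r); P=P[d<max(.002,np.median(d)*2.5)]
print('collar',x[:2],r,len(P))
a=np.arange(-180,180,1.)
for C in (x[:2],np.array([.6386,-.0173])):
  for R in (.073,.076,.079):
    px=np.array([proj(c,[C[0]+R*np.cos(np.radians(t)),C[1]+R*np.sin(np.radians(t)),.1]) for t in a]); v=f[px[:,1].round().astype(int),px[:,0].round().astype(int)]
    s=(v[:,0]-v[:,2]>25)|(v.mean(1)<75); idx=a[s]; print(R,idx.astype(int).tolist())
for u in ((429,171),): print('btn',onz(c,*u,.072),onz(c,*u,.076))
E
```

```text
[    0     0   107   127 10861] [158 163 166] [198 203 198]
collar [ 0.51913024 -0.27103603] 0.05635862118527567 304
0.073 [-180, -179, -178, -177, -176, -175, -174, -173, -172, -171, -170, -169, -168, -167, -166, -165, -164, -163, -162, -161, -160, -159, -158, -157, -156, -155, -154, -153, -152, -151, -150, -149, -148, -147, -146, -145, -144, -143, -142, -61, -60, -59, -58, -57, -56, -55, -54, -53, -52, -51, -50, -49, -48, -47, -46, -45, -44, -43, -42, -41, -40, -39, -38, -37, -36, -35, -34, -33, -32, -31, -30, -29, -28, -27, -26, -25, -24, -23, -22, -21, -20, -19, -18, -17, -16, -15, -14, -13, 14, 15, 16, 17, 18, 19, 20, 21, 22, 23, 24, 25, 26, 27, 28, 29, 30, 31, 32, 33, 34, 35, 36, 37, 38, 39, 40, 41, 42, 43, 44, 45, 46, 47, 48, 49, 50, 51, 52, 53, 54, 55, 56, 57, 58, 59, 60, 61, 62, 63, 64, 65, 66, 67, 68, 69, 70, 71, 72, 73, 74, 75, 76, 77, 78, 79, 80, 81, 82, 83, 84, 85, 86, 87, 88, 89, 90, 91, 92, 93, 94, 95, 96, 97, 98, 99, 100, 101, 102, 103, 104, 105, 106, 107, 108, 109, 110, 111, 112, 113, 114, 115, 116, 117, 118, 119, 120, 121, 122, 123, 124, 125, 126, 127, 128, 129, 130
[... 2116 characters left out ...]
-19, -18, -17, -16, -15, -14, -13, -12, -11, -10, -9, -8, -7, -6, -5, -4, -3, -2, 160, 161, 162, 163, 164, 165, 166, 167, 168, 169, 170, 171, 172, 173, 174, 175, 176, 177, 178, 179]
0.076 [-180, -179, -21, -20, -19, -18, -17, -16, -15, -14, -13, -12, -11, -10, -9, -8, -7, -6, -5, -4, -3, -2, -1, 159, 160, 161, 162, 163, 164, 165, 166, 167, 168, 169, 170, 171, 172, 173, 174, 175, 176, 177, 178, 179]
0.079 [-180, -179, -22, -21, -20, -19, -18, -17, -16, -15, -14, -13, -12, -11, -10, -9, -8, -7, -6, -5, -4, -3, -2, -1, 159, 160, 161, 162, 163, 164, 165, 166, 167, 168, 169, 170, 171, 172, 173, 174, 175, 176, 177, 178, 179]
btn [0.66057179 0.10561386 0.072     ] [0.65962403 0.10418507 0.076     ]
```

```bash
python3 -m handwheel '[{"fingers":60,"xyz":[-2,1.2,0],"roll":-0.05},{"fingers":60,"xyz":[-5,3,0],"roll":-0.1},{"fingers":60,"xyz":[-8.3,5,0],"roll":-0.21},{"fingers":60,"xyz":[-11.5,7,0],"roll":-0.21},{"fingers":60,"xyz":[-14.8,9,0],"roll":-0.21},{"fingers":60,"xyz":[-18,11,0],"roll":-0.21},{"fingers":60,"xyz":[-21.3,13,0],"roll":-0.21},{"fingers":50,"xyz":[-23.5,14.3,0],"roll":-0.21},{"fingers":50,"xyz":[-24.15,14.7,0],"roll":-0.21},{"fingers":50,"xyz":[-24.15,14.7,0],"roll":-0.21}]'
python3 - <<'E'
from h import *
w=snap('wrist','w6'); np.save('pics/w6.npy',w,allow_pickle=True)
c=np.load('pics/w5.npy',allow_pickle=True).item(); f=c['frame'].astype(int); g=f.mean(2)
m=((g>95)&(g<176)&(np.ptp(f,axis=2)<25)).astype(np.uint8); m[240:]=0; m[:,:235]=0; m[:,410:]=0; m[:70]=0
m=cv2.morphologyEx(m,cv2.MORPH_OPEN,np.ones((3,3),np.uint8))
n,l,st,ce=cv2.connectedComponentsWithStats(m); i=np.argmax(st[1:,4])+1; print(st[i])
k=max(cv2.findContours((l==i).astype(np.uint8),0,1)[0],key=len)[:,0]
P=np.array([onz(c,*p,.1)[:2] for p in k]); P=P[abs(np.linalg.norm(P-[.6386,-.0173],axis=1)-.088)<.006]
x=np.linalg.lstsq(np.c_[2*P,np.ones(len(P))],(P**2).sum(1),rcond=None)[0]; print('collar',x[:2],np.sqrt(x[2]+x[:2]@x[:2]),len(P))
print(ctrl.read_state()['position'])
# shoe A grey blob in w6 + zoom
e=proj(w,[.421,.1295,.03]); print(e)
u,v=e.astype(int); z=cv2.resize(w['frame'][v-40:v+40,u-40:u+40],(480,480),interpolation=cv2.INTER_CUBIC)
print(u-40,v-40); o=cv2.resize(w['frame'],(320,200)); z=np.hstack([z,np.vstack([o,np.zeros((280,320,3),np.uint8)])]); cv2.imwrite('pics/c6.png',z[:,:,::-1])
E
```

```text
time_s: 15.6
position: [0.4199, 0.1301, 0.2267]
eef_rot: [[-0.959, 0.285, 0.001], [0.285, 0.959, -0.001], [-0.001, -0.0, -1.0]]
wrist_force: [0.9, -1.2, 0.8]
finger_gap: 0.504
[ 239   74  167  166 7575]
collar [ 0.63723509 -0.01821533] 0.08775713692149248 474
[0.42146625 0.12934367 0.22661931]
[324.23961217 175.86659076]
284 135
```

View pics/c6.png

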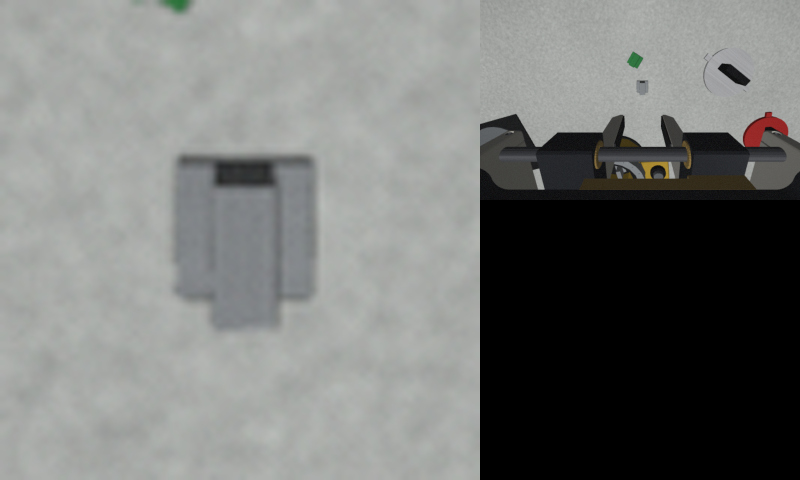

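Shoe A sits square to the jaws and centred, with its rib top around (246,257) in the crop. I'll descend and grip.

```bash
python3 -m handwheel '[{"fingers":40,"xyz":[0,0,-3],"roll":0},{"fingers":40,"xyz":[0,0,-6.5],"roll":0},{"fingers":40,"xyz":[0,0,-10],"roll":0},{"fingers":40,"xyz":[0,0,-13.5],"roll":0},{"fingers":40,"xyz":[0,0,-16.5],"roll":0},{"fingers":40,"xyz":[0,0,-19],"roll":0},{"fingers":40,"xyz":[0,0,-20.5],"roll":0},{"fingers":40,"xyz":[0,0,-21],"roll":0},{"fingers":0,"xyz":[0,0,-21],"roll":0},{"fingers":0,"xyz":[0,0,-21],"roll":0}]' 30
python3 -m handwheel '[{"fingers":0,"xyz":[0,0,0],"roll":0},{"fingers":0,"xyz":[0,0,0],"roll":0},{"fingers":0,"xyz":[0,0,0],"roll":0},{"fingers":0,"xyz":[0,0,0],"roll":0},{"fingers":0,"xyz":[0,0,0],"roll":0},{"fingers":0,"xyz":[0,0,0.5],"roll":0},{"fingers":0,"xyz":[0,0,2.5],"roll":0},{"fingers":0,"xyz":[0,0,6],"roll":0},{"fingers":0,"xyz":[0,0,9.5],"roll":0},{"fingers":0,"xyz":[0,0,12.5],"roll":0}]'
```

```text
time_s: 16.48
position: [0.422, 0.1289, 0.0161]
eef_rot: [[-0.958, 0.288, 0.0], [0.288, 0.958, -0.001], [-0.0, -0.0, -1.0]]
wrist_force: [-0.0, -0.7, 0.1]
finger_gap: 0.3
time_s: 17.32
position: [0.4203, 0.129, 0.1435]
eef_rot: [[-0.958, 0.287, -0.001], [0.287, 0.958, 0.0], [0.001, -0.0, -1.0]]
wrist_force: [0.4, -0.5, -0.9]
finger_gap: 0.147
```

```bash
python3 -m handwheel '[{"fingers":0,"xyz":[0,0,3],"roll":0},{"fingers":0,"xyz":[1.5,-1.2,4.3],"roll":0.05},{"fingers":0,"xyz":[4,-3.1,4.3],"roll":0.1},{"fingers":0,"xyz":[7,-5.4,4.3],"roll":0.15},{"fingers":0,"xyz":[10,-7.8,4.3],"roll":0.21},{"fingers":0,"xyz":[13,-10.1,4.3],"roll":0.21},{"fingers":0,"xyz":[16,-12.4,4.3],"roll":0.21},{"fingers":0,"xyz":[18.2,-14.1,4.3],"roll":0.21},{"fingers":0,"xyz":[19,-14.75,4.3],"roll":0.21},{"fingers":0,"xyz":[19,-14.75,4.3],"roll":0.21}]'
python3 -m handwheel '[{"fingers":0,"xyz":[0,0,-1],"roll":0},{"fingers":0,"xyz":[0,0,-3],"roll":0},{"fingers":0,"xyz":[0,0,-5.5],"roll":0},{"fingers":0,"xyz":[0,0,-8],"roll":0},{"fingers":0,"xyz":[0,0,-10.5],"roll":0},{"fingers":0,"xyz":[0,0,-12.5],"roll":0},{"fingers":0,"xyz":[0,0,-14.5],"roll":0},{"fingers":0,"xyz":[0,0,-15.5],"roll":0},{"fingers":0,"xyz":[0,0,-15.5],"roll":0},{"fingers":0,"xyz":[0,0,-15.5],"roll":0}]'
python3 -m handwheel '[{"fingers":32,"xyz":[0,0,0],"roll":0},{"fingers":32,"xyz":[0,0,0],"roll":0},{"fingers":32,"xyz":[0,0,0],"roll":0},{"fingers":32,"xyz":[0,0,0],"roll":0},{"fingers":32,"xyz":[0,0,2],"roll":0},{"fingers":32,"xyz":[0,0,5],"roll":0},{"fingers":32,"xyz":[0,0,9],"roll":0},{"fingers":60,"xyz":[0,0,13],"roll":0},{"fingers":60,"xyz":[0,0,17],"roll":0},{"fingers":60,"xyz":[0,0,20],"roll":0}]'
python3 -m handwheel '[{"fingers":60,"xyz":[-0.6,2,0],"roll":0},{"fingers":60,"xyz":[-1.9,5.3,0],"roll":0},{"fingers":60,"xyz":[-3.2,9,0],"roll":0},{"fingers":60,"xyz":[-4.5,12.7,0],"roll":0},{"fingers":60,"xyz":[-5.8,16.4,0],"roll":0},{"fingers":60,"xyz":[-7.1,20.1,0],"roll":0},{"fingers":60,"xyz":[-8.4,23.8,0],"roll":0},{"fingers":60,"xyz":[-9.7,27.5,0],"roll":0},{"fingers":60,"xyz":[-10.5,30,0],"roll":0},{"fingers":60,"xyz":[-10.5,30,0],"roll":0}]'
python3 - <<'E'
from h import *
w=snap('wrist','w7'); np.save('pics/w7.npy',w,allow_pickle=True); t=snap('top','t7'); print(ctrl.read_state()['position'])
cv2.imwrite('pics/v7.png',cv2.resize(np.vstack([w['frame'],t['frame']]),(480,600),interpolation=cv2.INTER_AREA)[:,:,::-1])
E
```

```text
time_s: 18.15
position: [0.6122, -0.0208, 0.1839]
eef_rot: [[-0.996, 0.086, -0.0], [0.086, 0.996, 0.0], [0.0, 0.0, -1.0]]
wrist_force: [-0.3, 0.7, -1.2]
finger_gap: 0.154
time_s: 18.98
position: [0.6104, -0.0171, 0.0294]
eef_rot: [[-0.997, 0.08, -0.001], [0.08, 0.997, 0.0], [0.001, 0.0, -1.0]]
wrist_force: [0.0, -0.1, -0.0]
finger_gap: 0.15
time_s: 19.82
position: [0.6116, -0.0181, 0.2329]
eef_rot: [[-0.997, 0.082, 0.003], [0.082, 0.997, 0.0], [-0.003, 0.0, -1.0]]
wrist_force: [0.4, -0.3, 0.0]
finger_gap: 0.488
time_s: 20.65
position: [0.5033, 0.2883, 0.2304]
eef_rot: [[-0.997, 0.074, 0.001], [0.074, 0.997, 0.004], [-0.0, 0.004, -1.0]]
wrist_force: [0.2, -0.3, 0.1]
finger_gap: 0.6
[0.50561295 0.28261388 0.22946908]
```

View pics/v7.png

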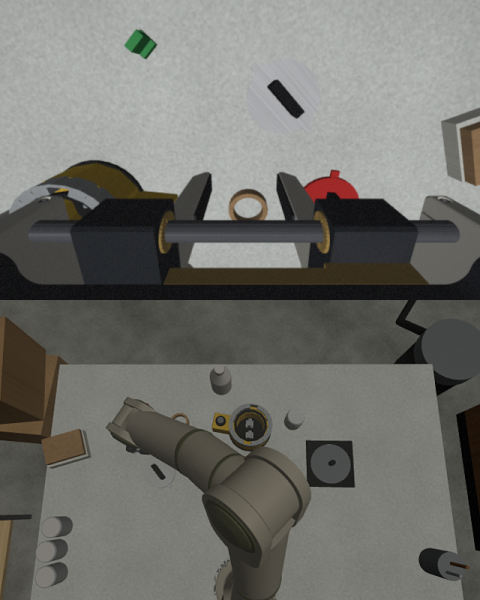

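Both shoes are upright in the drum and the lid is centred on the mat. The cover's grip bar is at about (381,131) in the full wrist frame.

```bash
python3 - <<'E'
from h import *
c=np.load('pics/w7.npy',allow_pickle=True).item(); g=c['frame'].max(2)
m=np.zeros_like(g); m[70:190,320:440]=g[70:190,320:440]<70
n,l,st,ce=cv2.connectedComponentsWithStats(m); i=np.argmax(st[1:,4])+1; print(st[i],ce[i])
r=cv2.minAreaRect(np.argwhere(l==i)[:,::-1].astype(np.float32)); b=cv2.boxPoints(r); print(r)
for z in (.03,.048): print([onz(c,*p,z)[:2].round(4) for p in b], onz(c,*ce[i],z)[:2].round(4))
z=cv2.resize(c['frame'][70:190,320:440],(600,600),interpolation=cv2.INTER_CUBIC); z=np.clip(z*1.0,0,255).astype(np.uint8)
z=(255*(z/255.)**.6).astype(np.uint8); cv2.imwrite('pics/c7.png',z[:,:,::-1])
E
```

```text
[357 107  48  51 946] [380.49682875 131.44820296]
((380.79412841796875, 131.67648315429688), (58.028900146484375, 16.812110900878906), 49.398704528808594)
[array([0.4309, 0.3334]), array([0.4191, 0.3497]), array([0.4769, 0.3968]), array([0.4899, 0.3803])] [0.4532 0.3642]
[array([0.4306, 0.3314]), array([0.4194, 0.347 ]), array([0.4743, 0.3918]), array([0.4867, 0.376 ])] [0.4518 0.3607]
```

View pics/c7.png

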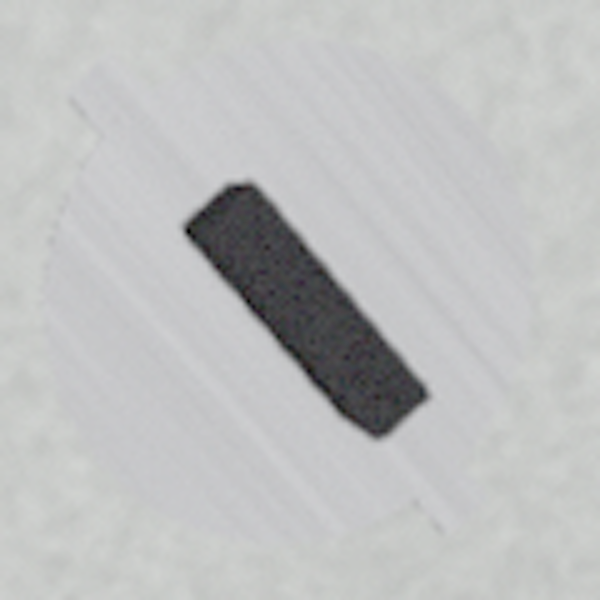

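```bash
python3 - <<'E'
from h import *
c=np.load('pics/w7.npy',allow_pickle=True).item()
F=lambda x,y,z: onz(c,320+x/5-.5,70+y/5-.5,z)[:2].round(4)
print('disc',F(290,293,.008)); print('lugs',F(70,100,.006),F(445,530,.006))
print('bar L edge bottom/top',F(185,230,.048),F(345,410,.048),F(255,185,.048),F(430,395,.048))
s=ctrl.read_state(); print(s['position'],s['joints'])
# disc fit by edge of light disc
f=c['frame'].astype(int); h=f[:,:,2]-f[:,:,0]; print(f[120,350],f[75,325],f[150,400])
m=np.zeros(h.shape,np.uint8); hb=cv2.GaussianBlur(h.astype(np.float32),(0,0),1.5); m[60:200,310:450]=(hb[60:200,310:450]>2)
m=cv2.morphologyEx(m,cv2.MORPH_CLOSE,np.ones((25,25))); n,l,st,ce=cv2.connectedComponentsWithStats(m); i=np.argmax(st[1:,4])+1; print(st[i],ce[i],onz(c,*ce[i],.007))
E
```

```text
disc [0.4503 0.3644]
lugs [0.3973 0.3088] [0.5191 0.4073]
bar L edge bottom/top [0.4311 0.3326] [0.4767 0.3702] [0.4222 0.3495] [0.4746 0.3911]
[0.50561295 0.28261388 0.22946908] [ -6.03101713  28.56322704 -41.55037822 108.73440112  23.89189942
  51.5988506   26.15318876]
[176 176 179] [168 171 169] [26 24 25]
[ 329   78   97  101 8055] [376.75294848 127.66269398] [0.44970511 0.3636338  0.007     ]
```

```bash
python3 -m handwheel '[{"fingers":60,"xyz":[-2,4,0],"roll":0.1},{"fingers":60,"xyz":[-4,6,0],"roll":0.2},{"fingers":60,"xyz":[-5.4,8.2,0],"roll":0.3},{"fingers":60,"xyz":[-5.4,8.2,0],"roll":0.4},{"fingers":60,"xyz":[-5.4,8.2,0],"roll":0.5},{"fingers":60,"xyz":[-5.4,8.2,0],"roll":0.6},{"fingers":60,"xyz":[-5.4,8.2,0],"roll":0.7},{"fingers":60,"xyz":[-5.4,8.2,0],"roll":0.762},{"fingers":60,"xyz":[-5.4,8.2,0],"roll":0.762},{"fingers":60,"xyz":[-5.4,8.2,0],"roll":0.762}]'
python3 - <<'E'
from h import *
ctrl.capture('top');ctrl.capture('top');ctrl.capture('top')
w=snap('wrist','w8'); np.save('pics/w8.npy',w,allow_pickle=True); s=ctrl.read_state(); print(s['position'],np.round(s['joints'],1),np.round(s['eef_rot'],3)[:,1])
c=w; g=c['frame'].max(2); u,v=proj(c,[.4525,.363,.03]).astype(int); print(u,v)
m=np.zeros_like(g); m[v-60:v+60,u-60:u+60]=g[v-60:v+60,u-60:u+60]<70
n,l,st,ce=cv2.connectedComponentsWithStats(m); i=np.argmax(st[1:,4])+1; print(st[i],ce[i])
r=cv2.minAreaRect(np.argwhere(l==i)[:,::-1].astype(np.float32)); b=cv2.boxPoints(r); print(r)
for z in (.028,.048): print([onz(c,*p,z)[:2].round(4) for p in b], onz(c,*ce[i],z)[:2].round(4))
z=cv2.resize(c['frame'][v-60:v+60,u-60:u+60],(600,600),interpolation=cv2.INTER_CUBIC); z=(255*(z/255.)**.6).astype(np.uint8); cv2.imwrite('pics/c8.png',z[:,:,::-1])
E
```

```text
time_s: 21.58
position: [0.4532, 0.3621, 0.2289]
eef_rot: [[-0.78, -0.625, -0.0], [-0.625, 0.78, -0.001], [0.0, -0.0, -1.0]]
wrist_force: [0.6, -0.2, -0.3]
finger_gap: 0.596
[0.45246886 0.36324766 0.22920921] [ -8.7  32.2 -53.2 108.2  31.3  55.4  52.6] [-0.627  0.779 -0.   ]
325 174
[319 148  14  56 747] [325.23025435 175.1231593 ]
((325.5, 175.5), (55.0, 13.0), 90.0)
[array([0.4309, 0.3351]), array([0.4203, 0.3482]), array([0.4783, 0.3956]), array([0.4895, 0.3817])] [0.4538 0.3639]
[array([0.4287, 0.3339]), array([0.4188, 0.3463]), array([0.4736, 0.3911]), array([0.4842, 0.3779])] [0.4503 0.3611]
```

View pics/c8.png

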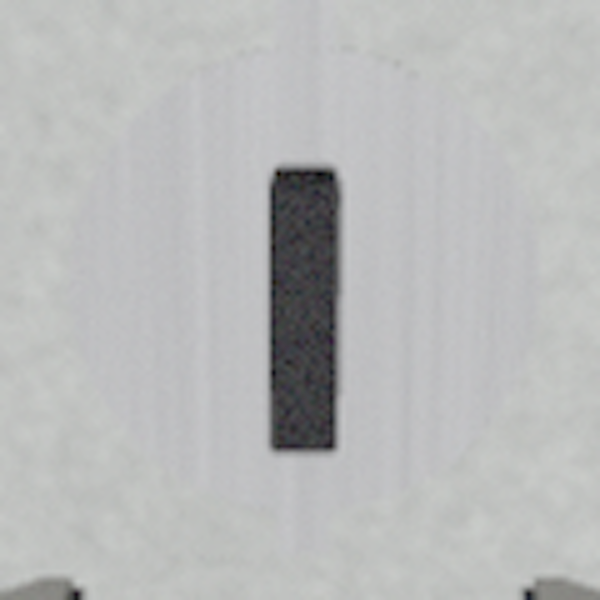

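The bar lines up with the tool x axis and is centred under the TCP, at about (304,310) in the crop. I'll descend and grip.

```bash
python3 -m handwheel '[{"fingers":50,"xyz":[0,0,-3],"roll":0},{"fingers":50,"xyz":[0,0,-6.5],"roll":0},{"fingers":50,"xyz":[0,0,-10],"roll":0},{"fingers":50,"xyz":[0,0,-13.5],"roll":0},{"fingers":50,"xyz":[0,0,-16.5],"roll":0},{"fingers":50,"xyz":[0.05,0.05,-19],"roll":0},{"fingers":45,"xyz":[0.05,0.05,-20.8],"roll":0},{"fingers":45,"xyz":[0.05,0.05,-21.4],"roll":0},{"fingers":0,"xyz":[0.05,0.05,-21.4],"roll":0},{"fingers":0,"xyz":[0.05,0.05,-21.4],"roll":0}]' 45
python3 -m handwheel '[{"fingers":0,"xyz":[0,0,0],"roll":0},{"fingers":0,"xyz":[0,0,0],"roll":0},{"fingers":0,"xyz":[0,0,0],"roll":0},{"fingers":0,"xyz":[0,0,0],"roll":0},{"fingers":0,"xyz":[0,0,0],"roll":0},{"fingers":0,"xyz":[0,0,0.5],"roll":0},{"fingers":0,"xyz":[0,0,2.5],"roll":0},{"fingers":0,"xyz":[0,0,6],"roll":0},{"fingers":0,"xyz":[0,0,9.5],"roll":0},{"fingers":0,"xyz":[0,0,12.5],"roll":0}]'
```

```text
time_s: 22.62
position: [0.4527, 0.3646, 0.0157]
eef_rot: [[-0.777, -0.629, 0.0], [-0.629, 0.777, 0.0], [-0.0, 0.0, -1.0]]
wrist_force: [-0.5, -0.3, -0.4]
finger_gap: 0.352
time_s: 23.45
position: [0.4523, 0.364, 0.1422]
eef_rot: [[-0.777, -0.629, -0.001], [-0.629, 0.777, 0.0], [0.0, 0.0, -1.0]]
wrist_force: [0.4, 0.1, -2.3]
finger_gap: 0.191
```

```bash
python3 -m handwheel '[{"fingers":0,"xyz":[0.5,-1,2],"roll":-0.05},{"fingers":0,"xyz":[1.5,-3,4],"roll":-0.12},{"fingers":0,"xyz":[3,-6,6],"roll":-0.2},{"fingers":0,"xyz":[4.5,-9.3,6],"roll":-0.3},{"fingers":0,"xyz":[6,-12.4,6],"roll":-0.4},{"fingers":0,"xyz":[7.5,-15.5,6],"roll":-0.5},{"fingers":0,"xyz":[9,-18.6,6],"roll":-0.6},{"fingers":0,"xyz":[10.5,-21.7,6],"roll":-0.7},{"fingers":0,"xyz":[12,-24.8,6],"roll":-0.8},{"fingers":0,"xyz":[13.5,-27.9,6],"roll":-0.866}]'
python3 -m handwheel '[{"fingers":0,"xyz":[1.5,-3.1,0],"roll":0},{"fingers":0,"xyz":[2.8,-5.8,0],"roll":0},{"fingers":0,"xyz":[3.9,-8.1,0],"roll":0},{"fingers":0,"xyz":[4.6,-9.6,0],"roll":0},{"fingers":0,"xyz":[5,-10.35,0],"roll":0},{"fingers":0,"xyz":[5,-10.35,0],"roll":0},{"fingers":0,"xyz":[5,-10.35,0],"roll":0},{"fingers":0,"xyz":[5,-10.35,0],"roll":0},{"fingers":0,"xyz":[5,-10.35,0],"roll":0},{"fingers":0,"xyz":[5,-10.35,0],"roll":0}]'
python3 - <<'E'
from h import *
w=snap('wrist','w9'); np.save('pics/w9.npy',w,allow_pickle=True); s=ctrl.read_state(); print(s['position'],np.round(s['joints'],1),np.round(s['eef_rot'],3)[:,1])
E
```

```text
time_s: 24.28
position: [0.5877, 0.0834, 0.2006]
eef_rot: [[-0.982, 0.19, 0.0], [0.19, 0.982, -0.0], [-0.0, -0.0, -1.0]]
wrist_force: [-0.2, 0.7, -2.9]
finger_gap: 0.186
time_s: 25.12
position: [0.6373, -0.0169, 0.2004]
eef_rot: [[-0.983, 0.183, 0.0], [0.183, 0.983, 0.0], [-0.0, 0.0, -1.0]]
wrist_force: [0.1, 0.4, -2.4]
finger_gap: 0.192
[ 0.63741414 -0.01716515  0.20031821] [ 21.3  33.9 -38.2 103.   26.   52.1  50.9] [0.183 0.983 0.   ]
```

View pics/w9.png

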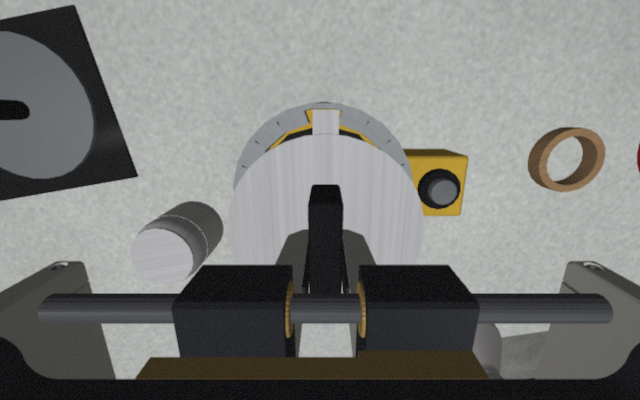

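The cover hangs with its near lug at (326,121), directly in line with the collar gap at (323,113). I'll check its offset in the hand.

```bash
python3 - <<'E'
from h import *
c=np.load('pics/w9.npy',allow_pickle=True).item(); f=c['frame'].astype(np.float32)
T=np.array([.6375,-.0171]); x=np.array([.983,-.183]); y=np.array([.183,.983])
def loc(p,z): d=onz(c,*p,z)[:2]-T; return (d@x*1000).round(1),(d@y*1000).round(1)
for n,p,z in [('lugTipL',(312.5,110),.191),('lugTipR',(339.5,109.5),.191),('lugRootL',(312,134),.191),('lugRootR',(340,134),.191),('discL',(229,225),.193),('discR',(423,225),.193),('gapL',(307,110),.1),('gapR',(341,109),.1)]: print(n,loc(p,z))
E
python3 - <<'E'
import cv2;a=cv2.imread('pics/w9.png')[95:245,215:435];cv2.imwrite('pics/c9.png',cv2.resize(a,None,fx=3.6,fy=3.6,interpolation=cv2.INTER_CUBIC))
E
```

```text
lugTipL (np.float64(-80.8), np.float64(-6.6))
lugTipR (np.float64(-81.1), np.float64(9.5))
lugRootL (np.float64(-66.8), np.float64(-7.1))
lugRootR (np.float64(-66.8), np.float64(10.0))
discL (np.float64(-7.7), np.float64(-63.0))
discR (np.float64(-7.7), np.float64(66.0))
gapL (np.float64(-81.4), np.float64(-15.4))
gapR (np.float64(-82.2), np.float64(15.3))
```

View pics/c9.png

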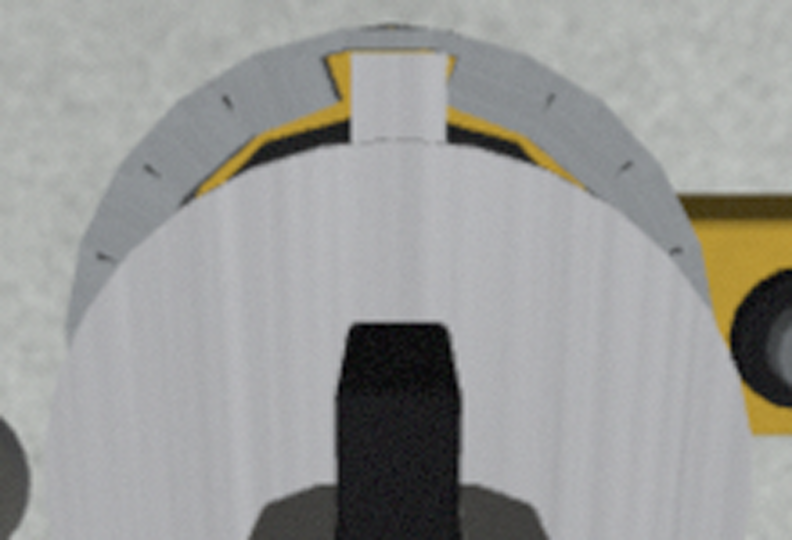

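```bash
python3 -m handwheel '[{"fingers":0,"xyz":[0.05,-0.1,-1.5],"roll":0},{"fingers":0,"xyz":[0.05,-0.1,-3.5],"roll":0},{"fingers":0,"xyz":[0.05,-0.1,-5.5],"roll":0},{"fingers":0,"xyz":[0.05,-0.1,-7],"roll":0},{"fingers":0,"xyz":[0.05,-0.1,-7.8],"roll":0},{"fingers":0,"xyz":[0.05,-0.1,-8.2],"roll":0},{"fingers":0,"xyz":[0.05,-0.1,-8.5],"roll":0},{"fingers":0,"xyz":[0.05,-0.1,-8.7],"roll":0},{"fingers":0,"xyz":[0.05,-0.1,-8.9],"roll":0},{"fingers":0,"xyz":[0.05,-0.1,-8.9],"roll":0}]'
python3 -m handwheel '[{"fingers":0,"xyz":[0,0,-0.1],"roll":0},{"fingers":0,"xyz":[0,0,-0.2],"roll":0},{"fingers":0,"xyz":[0,0,-0.3],"roll":0},{"fingers":0,"xyz":[0,0,-0.4],"roll":0},{"fingers":0,"xyz":[0,0,-0.5],"roll":0},{"fingers":0,"xyz":[0,0,-0.5],"roll":0},{"fingers":0,"xyz":[0,0,-0.5],"roll":0},{"fingers":0,"xyz":[0,0,-0.5],"roll":0},{"fingers":0,"xyz":[0,0,-0.5],"roll":0},{"fingers":0,"xyz":[0,0,-0.5],"roll":0}]'
python3 - <<'E'
from h import *
for _ in range(3): s=ctrl.read_state(); print(np.round(s['position'],4),np.round(s['wrist_force'],1),np.round(s['wrist_torque'],2)); ctrl.capture('side')
E
```

```text
time_s: 26.0
position: [0.6384, -0.0193, 0.1114]
eef_rot: [[-0.983, 0.185, 0.001], [0.185, 0.983, -0.0], [-0.001, 0.0, -1.0]]
wrist_force: [-0.4, 0.4, -2.9]
finger_gap: 0.185
time_s: 26.83
position: [0.6383, -0.0194, 0.1063]
eef_rot: [[-0.983, 0.185, 0.0], [0.185, 0.983, -0.0], [-0.0, -0.0, -1.0]]
wrist_force: [-0.2, 0.1, 1.6]
finger_gap: 0.19
[ 0.6383 -0.0194  0.1063] [-0.2  0.1  1.6] [-0.12  0.1   0.01]
[ 0.6383 -0.0194  0.1063] [-0.7  0.3  1.9] [-0.25  0.08  0.04]
[ 0.6383 -0.0194  0.1063] [-0.9 -0.9  2.5] [-0.16  0.12 -0.03]
```

The lugs are in the gaps, with contact at the expected height. Pushing down.

```bash
python3 -m handwheel '[{"fingers":0,"xyz":[0,0,-0.1],"roll":0},{"fingers":0,"xyz":[0,0,-0.2],"roll":0},{"fingers":0,"xyz":[0,0,-0.3],"roll":0},{"fingers":0,"xyz":[0,0,-0.4],"roll":0},{"fingers":0,"xyz":[0,0,-0.5],"roll":0},{"fingers":0,"xyz":[0,0,-0.6],"roll":0},{"fingers":0,"xyz":[0,0,-0.7],"roll":0},{"fingers":0,"xyz":[0,0,-0.7],"roll":0},{"fingers":0,"xyz":[0,0,-0.7],"roll":0},{"fingers":0,"xyz":[0,0,-0.7],"roll":0}]'
python3 - <<'E'
from h import *
for _ in range(3): s=ctrl.read_state(); print(np.round(s['position'],4),np.round(s['wrist_force'],1),np.round(s['wrist_torque'],2)); ctrl.capture('side')
E
```

```text
time_s: 27.82
position: [0.6383, -0.0193, 0.0992]
eef_rot: [[-0.983, 0.185, 0.0], [0.185, 0.983, -0.0], [-0.0, -0.0, -1.0]]
wrist_force: [-1.2, -0.4, 6.0]
finger_gap: 0.193
[ 0.6383 -0.0193  0.0992] [-1.2 -0.4  6. ] [-0.33  0.21  0.02]
[ 0.6383 -0.0194  0.0992] [-0.9 -1.7  5.7] [-0.38  0.23  0.02]
[ 0.6383 -0.0194  0.0993] [-1.7 -1.9  4.9] [-0.32  0.15 -0.01]
```

```bash
python3 -m handwheel '[{"fingers":0,"xyz":[0,0,0],"roll":-0.05},{"fingers":0,"xyz":[0,0,0],"roll":-0.1},{"fingers":0,"xyz":[0,0,0],"roll":-0.16},{"fingers":0,"xyz":[0,0,0],"roll":-0.22},{"fingers":0,"xyz":[0,0,0],"roll":-0.28},{"fingers":0,"xyz":[0,0,0],"roll":-0.34},{"fingers":0,"xyz":[0,0,0],"roll":-0.4},{"fingers":0,"xyz":[0,0,0],"roll":-0.46},{"fingers":0,"xyz":[0,0,0],"roll":-0.52},{"fingers":0,"xyz":[0,0,0],"roll":-0.52}]'
python3 -c "
from h import *
s=ctrl.read_state(); print(np.round(s['position'],4),np.round(s['wrist_force'],1),np.round(s['wrist_torque'],2),np.round(s['joints'],1))"
```

```text
time_s: 28.8
position: [0.6379, -0.0201, 0.0992]
eef_rot: [[-0.758, 0.652, -0.001], [0.652, 0.758, -0.001], [-0.0, -0.001, -1.0]]
wrist_force: [-2.2, -2.2, 5.8]
finger_gap: 0.191
[ 0.6379 -0.0201  0.0992] [-2.2 -2.2  5.8] [-0.66  0.45 -0.  ] [ 13.2  38.6 -25.4 107.8  25.2  39.2  22.1]
```

```bash
python3 -m handwheel '[{"fingers":0,"xyz":[-0.03,-0.03,0],"roll":-0.05},{"fingers":0,"xyz":[-0.05,-0.05,0],"roll":-0.1},{"fingers":0,"xyz":[-0.05,-0.05,0],"roll":-0.16},{"fingers":0,"xyz":[-0.05,-0.05,0],"roll":-0.22},{"fingers":0,"xyz":[-0.05,-0.05,0],"roll":-0.28},{"fingers":0,"xyz":[-0.05,-0.05,0],"roll":-0.34},{"fingers":0,"xyz":[-0.05,-0.05,0],"roll":-0.4},{"fingers":0,"xyz":[-0.05,-0.05,0],"roll":-0.46},{"fingers":0,"xyz":[-0.05,-0.05,0],"roll":-0.52},{"fingers":0,"xyz":[-0.05,-0.05,0],"roll":-0.52}]'
python3 -c "
from h import *
s=ctrl.read_state(); print(np.round(s['position'],4),np.round(s['wrist_force'],1),np.round(s['wrist_torque'],2),np.round(s['joints'],1))"
```

```text
time_s: 29.63
position: [0.637, -0.0205, 0.0991]
eef_rot: [[-0.334, 0.942, -0.001], [0.942, 0.334, -0.001], [-0.001, -0.002, -1.0]]
wrist_force: [-2.8, -1.7, 5.4]
finger_gap: 0.191
[ 0.637  -0.0205  0.0991] [-2.8 -1.7  5.4] [-0.62  0.63  0.07] [  7.9  37.4 -17.1 108.3  17.4  36.9  -0.4]
```

```bash
python3 -m handwheel '[{"fingers":0,"xyz":[0,0,0],"roll":-0.04},{"fingers":0,"xyz":[0,0,0],"roll":-0.08},{"fingers":0,"xyz":[0,0,0],"roll":-0.12},{"fingers":0,"xyz":[0,0,0],"roll":-0.16},{"fingers":0,"xyz":[0,0,0],"roll":-0.2},{"fingers":0,"xyz":[0,0,0],"roll":-0.24},{"fingers":0,"xyz":[0,0,0],"roll":-0.28},{"fingers":0,"xyz":[0,0,0],"roll":-0.31},{"fingers":0,"xyz":[0,0,0],"roll":-0.33},{"fingers":0,"xyz":[0,0,0],"roll":-0.33}]'
python3 -c "
from h import *
s=ctrl.read_state(); print(np.round(s['position'],4),np.round(s['wrist_force'],1),np.round(s['wrist_torque'],2),np.degrees(np.arctan2(*np.array(s['eef_rot'])[[1,0],1])))"
```

```text
time_s: 30.47
position: [0.6365, -0.0206, 0.0989]
eef_rot: [[-0.013, 1.0, -0.002], [1.0, 0.013, -0.001], [-0.001, -0.002, -1.0]]
wrist_force: [-3.5, -1.6, 6.3]
finger_gap: 0.187
[ 0.6365 -0.0206  0.0989] [-3.5 -1.6  6.3] [-0.65  0.9  -0.  ] 0.7632844519723108
```

```bash
python3 -m handwheel '[{"fingers":0,"xyz":[0,0,0],"roll":-0.01},{"fingers":0,"xyz":[0,0,0],"roll":-0.02},{"fingers":0,"xyz":[0,0,0],"roll":-0.03},{"fingers":0,"xyz":[0,0,0],"roll":-0.04},{"fingers":0,"xyz":[0,0,0],"roll":-0.05},{"fingers":0,"xyz":[0,0,0],"roll":-0.06},{"fingers":0,"xyz":[0,0,0],"roll":-0.06},{"fingers":0,"xyz":[0,0,0],"roll":-0.06},{"fingers":0,"xyz":[0,0,0],"roll":-0.06},{"fingers":0,"xyz":[0,0,0],"roll":-0.06}]'
python3 -c "
from h import *
s=ctrl.read_state(); print(np.round(s['position'],4),np.round(s['wrist_force'],1),np.round(s['wrist_torque'],2),np.degrees(np.arctan2(*np.array(s['eef_rot'])[[1,0],1])))"
```

```text
time_s: 31.3
position: [0.6364, -0.0206, 0.0988]
eef_rot: [[0.045, 0.999, -0.002], [0.999, -0.045, -0.001], [-0.001, -0.002, -1.0]]
wrist_force: [-3.8, -2.3, 5.4]
finger_gap: 0.191
[ 0.6364 -0.0206  0.0988] [-3.8 -2.3  5.4] [-0.68  0.97 -0.02] -2.598704687282386
```

```bash
python3 -m handwheel '[{"fingers":0,"xyz":[0,0,0],"roll":-0.01},{"fingers":0,"xyz":[0,0,0],"roll":-0.02},{"fingers":0,"xyz":[0,0,0],"roll":-0.03},{"fingers":0,"xyz":[0,0,0],"roll":-0.04},{"fingers":0,"xyz":[0,0,0],"roll":-0.04},{"fingers":0,"xyz":[0,0,0],"roll":-0.04},{"fingers":0,"xyz":[0,0,0],"roll":-0.04},{"fingers":0,"xyz":[0,0,0],"roll":-0.04},{"fingers":0,"xyz":[0,0,0],"roll":-0.04},{"fingers":0,"xyz":[0,0,0],"roll":-0.04}]'
python3 -c "
from h import *
s=ctrl.read_state(); print(np.round(s['position'],4),np.round(s['wrist_force'],1),np.round(s['wrist_torque'],2),np.degrees(np.arctan2(*np.array(s['eef_rot'])[[1,0],1])))"
```

```text
time_s: 32.13
position: [0.6364, -0.0206, 0.0988]
eef_rot: [[0.085, 0.996, -0.003], [0.996, -0.085, -0.001], [-0.001, -0.002, -1.0]]
wrist_force: [-4.8, -2.5, 5.7]
finger_gap: 0.19
[ 0.6364 -0.0206  0.0988] [-4.8 -2.5  5.7] [-0.71  1.   -0.01] -4.88994277517265
```

```bash
python3 -m handwheel '[{"fingers":0,"xyz":[-0.05,-0.05,0],"roll":0},{"fingers":0,"xyz":[-0.1,-0.1,0],"roll":0},{"fingers":0,"xyz":[-0.1,-0.1,0.1],"roll":0},{"fingers":0,"xyz":[-0.1,-0.1,0.2],"roll":0},{"fingers":0,"xyz":[-0.1,-0.1,0.3],"roll":0},{"fingers":0,"xyz":[-0.1,-0.1,0.4],"roll":0},{"fingers":0,"xyz":[-0.1,-0.1,0.5],"roll":0},{"fingers":0,"xyz":[-0.1,-0.1,0.5],"roll":0},{"fingers":0,"xyz":[-0.1,-0.1,0.5],"roll":0},{"fingers":0,"xyz":[-0.1,-0.1,0.5],"roll":0}]'
python3 -c "
from h import *
s=ctrl.read_state(); print(np.round(s['position'],4),np.round(s['wrist_force'],1),np.round(s['wrist_torque'],2),np.degrees(np.arctan2(*np.array(s['eef_rot'])[[1,0],1])))"
```

```text
time_s: 32.97
position: [0.6363, -0.0207, 0.1039]
eef_rot: [[0.085, 0.996, -0.001], [0.996, -0.085, -0.0], [-0.0, -0.001, -1.0]]
wrist_force: [-3.5, -0.8, 3.1]
finger_gap: 0.194
[ 0.6363 -0.0207  0.1039] [-3.5 -0.8  3.1] [-0.13  0.96  0.02] -4.861585015676899
```

The cover rose freely to its locked height and is still spring-loaded, so the lugs are in the notches. I'll release and look.

```bash
python3 -m handwheel '[{"fingers":45,"xyz":[0,0,0],"roll":0},{"fingers":45,"xyz":[0,0,0],"roll":0},{"fingers":45,"xyz":[0,0,0],"roll":0},{"fingers":45,"xyz":[0,0,0],"roll":0},{"fingers":45,"xyz":[0,0,0],"roll":0},{"fingers":45,"xyz":[0,0,2],"roll":0},{"fingers":45,"xyz":[0,0,5],"roll":0},{"fingers":45,"xyz":[0,0,9],"roll":0},{"fingers":45,"xyz":[0,0,12],"roll":0},{"fingers":45,"xyz":[0,0,13],"roll":0}]'
python3 - <<'E'
from h import *
ctrl.capture('side');ctrl.capture('side');
w=snap('wrist','w10'); np.save('pics/w10.npy',w,allow_pickle=True); s=snap('side','s10'); np.save('pics/s10.npy',s,allow_pickle=True); print(ctrl.read_state()['position'])
cv2.imwrite('pics/v10.png',w['frame'][:,:,::-1])
E
```

```text
time_s: 33.8
position: [0.6388, -0.0207, 0.2391]
eef_rot: [[0.085, 0.996, 0.007], [0.996, -0.085, 0.0], [0.001, 0.007, -1.0]]
wrist_force: [0.5, 0.4, -0.3]
finger_gap: 0.451
[ 0.6361181  -0.02099507  0.23303856]
```

View pics/v10.png

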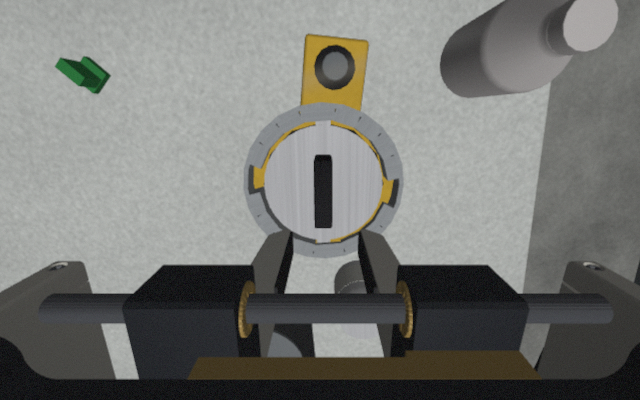

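The cover sits level in the collar. Its bar runs vertically at (323,191), the gaps are at (257,178) and (391,191), and the lugs are under the ledges at the top and bottom. I've used my image views, so the remaining checks are numeric: turn angle, cover height and button position.

```bash
python3 - <<'E'
from h import *
c=np.load('pics/w10.npy',allow_pickle=True).item(); f=c['frame'].astype(int); g=f.max(2)
m=np.zeros(g.shape,np.uint8); m[145:235,300:350]=g[145:235,300:350]<70
n,l,st,ce=cv2.connectedComponentsWithStats(m); i=np.argmax(st[1:,4])+1; r=cv2.minAreaRect(np.argwhere(l==i)[:,::-1].astype(np.float32)); b=cv2.boxPoints(r); print(st[i],r[0])
Q=np.array([onz(c,*p,.127)[:2] for p in b]); print(Q.round(4),Q.mean(0))
L=sorted([(np.linalg.norm(Q[(k+1)%4]-Q[k]),k) for k in range(4)]); k=L[-1][1]; d=Q[(k+1)%4]-Q[k]; bar=np.degrees(np.arctan2(d[1],d[0]))%180-180; print('bar',bar,'len',L[-1][0])
a=np.arange(-180,180,.5)
for C in ([.6375,-.018],[.637,-.0195]):
  for R in (.076,.079):
    px=np.array([proj(c,[C[0]+R*np.cos(np.radians(t)),C[1]+R*np.sin(np.radians(t)),.1]) for t in a]).round().astype(int); v=f[px[:,1],px[:,0]]; s=(v[:,0]-v[:,2]>25)|(v.mean(1)<75); A=a[s]; P=A[abs(A)<40]; N=A[abs(A)>140]%360
    print(R,P.min(),P.max(),N.min(),N.max(),'yaw',(P.min()+P.max())/2,(N.min()+N.max())/2-180)
# button cap: grey disc inside black ring, ~ (334,66)
m=np.zeros(g.shape,np.uint8); m[40:95,308:362]=g[40:95,308:362]>62; 
hs=cv2.cvtColor(c['frame'],cv2.COLOR_RGB2HSV); m&=(hs[:,:,1]<60).astype(np.uint8)
n,l,st,ce=cv2.connectedComponentsWithStats(m)
for i in range(1,n):
    if st[i,4]>100: print('cap',st[i],ce[i],onz(c,*ce[i],.074))
m=np.zeros(g.shape,np.uint8); m[40:95,308:362]=g[40:95,308:362]<62; n,l,st,ce=cv2.connectedComponentsWithStats(m); i=np.argmax(st[1:,4])+1; print('ring',st[i],[onz(c,st[i][0]+st[i][2]/2,st[i][1]+st[i][3]/2,z)[:2].round(4) for z in (.064,.07)])
t=np.load('pics/top0.npy',allow_pickle=True).item(); print('top btn',onz(t,294,158.5,.074))
E
```

```text
[ 314  155   18   73 1258] (322.5, 191.0)
[[ 0.632   0.0206]
 [ 0.6486  0.0192]
 [ 0.6426 -0.0566]
 [ 0.6247 -0.055 ]] [ 0.63697426 -0.01793364]
bar -94.53782064798442 len 0.07600885640244183
0.076 -21.0 1.0 159.0 180.5 yaw -10.0 -10.25
0.079 -21.5 0.0 159.5 180.5 yaw -10.75 -10.0
0.076 -20.0 1.5 157.5 179.5 yaw -9.25 -11.5
0.079 -20.5 1.0 158.5 179.5 yaw -9.75 -11.0
cap [315  52  39  33 857] [334.52042007  68.01866978] [0.6604032  0.10398002 0.074     ]
ring [315  46  38  25 313] [array([0.661 , 0.1149]), array([0.6607, 0.1139])]
top btn [0.66541971 0.10367539 0.074     ]
```

The turn measures about 84° (bar −94.5°, gaps −10.3°), which is locked. The button is at (0.6605, 0.1045). I'll press it with shut fingers.

```bash
python3 -m handwheel '[{"fingers":0,"xyz":[0.5,2.5,0],"roll":0},{"fingers":0,"xyz":[1.2,6,0],"roll":0},{"fingers":0,"xyz":[1.9,9.5,0],"roll":0},{"fingers":0,"xyz":[2.35,12,0],"roll":0},{"fingers":0,"xyz":[2.35,12.5,0],"roll":0},{"fingers":0,"xyz":[2.35,12.5,-3],"roll":0},{"fingers":0,"xyz":[2.35,12.5,-7],"roll":0},{"fingers":0,"xyz":[2.35,12.5,-11],"roll":0},{"fingers":0,"xyz":[2.35,12.5,-13.5],"roll":0},{"fingers":0,"xyz":[2.35,12.5,-14.5],"roll":0}]'
python3 -m handwheel '[{"fingers":0,"xyz":[0,0,-0.2],"roll":0},{"fingers":0,"xyz":[0,0,-0.4],"roll":0},{"fingers":0,"xyz":[0,0,-0.6],"roll":0},{"fingers":0,"xyz":[0,0,-0.8],"roll":0},{"fingers":0,"xyz":[0,0,-1],"roll":0},{"fingers":0,"xyz":[0,0,-1.1],"roll":0},{"fingers":0,"xyz":[0,0,-1.2],"roll":0},{"fingers":0,"xyz":[0,0,-1.3],"roll":0},{"fingers":0,"xyz":[0,0,-1.4],"roll":0},{"fingers":0,"xyz":[0,0,-1.4],"roll":0}]'
```

```text
time_s: 34.83
position: [0.6566, 0.1028, 0.0831]
eef_rot: [[0.085, 0.996, -0.009], [0.996, -0.085, -0.002], [-0.003, -0.008, -1.0]]
wrist_force: [-3.3, -1.2, 3.7]
finger_gap: 0.004
time_s: 35.67
position: [0.6611, 0.1042, 0.0799]
eef_rot: [[0.085, 0.996, 0.004], [0.996, -0.085, -0.0], [0.0, 0.004, -1.0]]
wrist_force: [-11.5, -1.4, 35.5]
finger_gap: 0.005
```

```bash
python3 -m handwheel '[{"fingers":0,"xyz":[0,0,0.3],"roll":0},{"fingers":0,"xyz":[0,0,0.6],"roll":0},{"fingers":0,"xyz":[0,0,1],"roll":0},{"fingers":0,"xyz":[0,0,1.5],"roll":0},{"fingers":0,"xyz":[0,0,2],"roll":0},{"fingers":0,"xyz":[0,0,2.5],"roll":0},{"fingers":0,"xyz":[0,0,3],"roll":0},{"fingers":0,"xyz":[0,0,3],"roll":0},{"fingers":0,"xyz":[0,0,3],"roll":0},{"fingers":0,"xyz":[0,0,3],"roll":0}]'
python3 - <<'E'
from h import *
a=np.load('pics/w5.npy',allow_pickle=True).item(); b=np.load('pics/w10.npy',allow_pickle=True).item(); w=np.load('pics/w9.npy',allow_pickle=True).item(); o=np.load('pics/w1.npy',allow_pickle=True).item()
def cap(c,p):
    u,v=p; f=c['frame'][v-25:v+25,u-25:u+25].astype(int); m=((f.mean(2)>72)&(f.mean(2)<160)&(np.ptp(f,axis=2)<22)).astype(np.uint8)
    n,l,st,ce=cv2.connectedComponentsWithStats(m); i=np.argmin([np.hypot(*(ce[k]-25)) if st[k,4]>80 else 999 for k in range(n)]); print(st[i]); return ce[i]+[u-25,v-25]
pa,pb,pw,po=cap(a,(431,171)),cap(b,(335,66)),cap(w,(442,191)),cap(o,(428,156)); print(pa,pb,pw,po)
for x in ((a,pa),(w,pw),(o,po)): print(tri(*x,b,pb))
s=ctrl.read_state(); print(s['position'],s['wrist_force'])
E
```

```text
time_s: 36.5
position: [0.6601, 0.1041, 0.1049]
eef_rot: [[0.085, 0.996, -0.0], [0.996, -0.085, -0.0], [-0.0, -0.0, -1.0]]
wrist_force: [0.4, 0.2, -0.3]
finger_gap: 0.007
[   0    0   50   50 2029]
[   0    0   50   50 1833]
[   0    0   50   50 1977]
[   0    0   50   50 2041]
[430.1966486  169.94480039] [334.62684124  65.01309329] [441.15225089 190.07384927] [426.96717295 154.96619304]
(array([0.66066382, 0.10804853, 0.0681782 ]), np.float64(0.0009303271207880432))
(array([0.6608616 , 0.10649139, 0.07522609]), np.float64(0.0006062797179228947))
(array([0.66196561, 0.1077224 , 0.06085411]), np.float64(0.00243939376930691))
[0.66010826 0.10411843 0.10492316] [ 0.37662569  0.22923125 -0.27985656]
```

```bash
python3 - <<'E'
from h import *
L={n:np.load(f'pics/{n}.npy',allow_pickle=True).item() for n in ('w1','w5','w9','w10')}
S={'w1':(428,156),'w5':(431,172),'w9':(442,191),'w10':(335,67)}; P={}
for n,c in L.items():
    f=c['frame'].astype(int); u,v=S[n]; print(n,f[v,u],end=' ')
    m=((abs(f-f[v-1:v+2,u-1:u+2].mean((0,1))).max(2)<18)).astype(np.uint8); q,l,st,ce=cv2.connectedComponentsWithStats(m,connectivity=4); i=l[v,u]; P[n]=ce[i]; print(st[i],ce[i].round(1))
for a,b in (('w1','w10'),('w5','w10'),('w9','w10')): print(a,[x.round(4) for x in tri(L[a],P[a],L[b],P[b])])
t=ctrl.capture('side')
E
```

```text
w1 [103 108 109] [421 146  23  22 373] [431.9 156.9]
w5 [114 120 122] [421 163  23  22 392] [432.2 173.1]
w9 [ 98 101 104] [431 181  25  23 459] [443.4 192.1]
w10 [110 112 111] [323  53  25  27 522] [334.9  66. ]
w1 [array([0.6603, 0.1045, 0.0853]), np.float64(0.0003)]
w5 [array([0.6603, 0.1044, 0.0853]), np.float64(0.0003)]
w9 [array([0.6603, 0.1045, 0.0852]), np.float64(0.0004)]
```

The cap top triangulates to (0.6603, 0.1045, 0.0853). The press reached 0.0799 at 35 N, far above the 5 N spring, so the button was bottomed and has since been released. I'll retreat, recheck the cover and lid, then hand in.

```bash
python3 -m handwheel '[{"fingers":0,"xyz":[0,0,2],"roll":0},{"fingers":0,"xyz":[0,0,4],"roll":0},{"fingers":0,"xyz":[-1,0,7],"roll":0},{"fingers":0,"xyz":[-2,-3,10],"roll":0},{"fingers":0,"xyz":[-2.35,-6,13],"roll":0},{"fingers":40,"xyz":[-2.35,-9,13],"roll":0},{"fingers":40,"xyz":[-2.35,-12,13],"roll":0},{"fingers":40,"xyz":[-2.35,-12.5,13],"roll":0},{"fingers":40,"xyz":[-2.35,-12.5,13],"roll":0},{"fingers":40,"xyz":[-2.35,-12.5,13],"roll":0}]'
python3 - <<'E'
from h import *
ctrl.capture('side');ctrl.capture('side')
c=snap('wrist','w11'); g=c['frame'].max(2)
u,v=proj(c,[.637,-.018,.12]).astype(int); m=np.zeros(g.shape,np.uint8); m[v-45:v+45,u-25:u+25]=g[v-45:v+45,u-25:u+25]<70
n,l,st,ce=cv2.connectedComponentsWithStats(m); i=np.argmax(st[1:,4])+1; r=cv2.minAreaRect(np.argwhere(l==i)[:,::-1].astype(np.float32)); Q=np.array([onz(c,*p,.127)[:2] for p in cv2.boxPoints(r)])
k=max(range(4),key=lambda k:np.linalg.norm(Q[(k+1)%4]-Q[k])); d=Q[(k+1)%4]-Q[k]; print('bar',np.degrees(np.arctan2(d[1],d[0]))%180-180,Q.mean(0))
# cover height: triangulate the bar centre with the side camera's earlier view from w9-free pairs is not needed; lid on mat:
t=snap('top','t11'); f=t['frame'].astype(int); G=f.mean(2); m=np.zeros(G.shape,np.uint8); m[190:247,410:470]=G[190:247,410:470]>60
n,l,st,ce=cv2.connectedComponentsWithStats(m); i=np.argmax(st[1:,4])+1; x,y,w,h=st[i][:4]; print('lid',st[i],onz(t,x+w/2,y+h/2,.014))
hs=cv2.cvtColor(t['frame'],cv2.COLOR_RGB2HSV); a=cv2.imread('pics/t2.png')[:,:,::-1].astype(int)
for nm,(p,q) in {'tin':(392,157),'tape':(239,163)}.items(): print(nm,abs(a[q-14:q+14,p-14:p+14]-f[q-14:q+14,p-14:p+14]).mean())
s=ctrl.read_state(); print(s['time_s'],s['position'],np.round(s['wrist_force'],1))
E
```

```text
time_s: 37.38
position: [0.6365, -0.0203, 0.2348]
eef_rot: [[0.085, 0.996, -0.001], [0.996, -0.085, 0.001], [0.001, -0.001, -1.0]]
wrist_force: [-0.0, 0.1, 0.3]
finger_gap: 0.314
bar -95.27941576919693 [ 0.6369822  -0.01767004]
lid [ 410  190   57   57 1886] [ 0.48694452 -0.35079543  0.014     ]
tin 36.44175170068027
tape 1.7895408163265305
37.5833 [ 0.63666686 -0.01895246  0.23477722] [ 0.2 -0.5  0. ]
```

The tin difference is probably the arm blocking the top view, so I'll compare in the side view, then hand in.

```bash
python3 - <<'E'
from h import *
s=snap('side','s11')['frame'].astype(int); a=cv2.imread('pics/side0.png')[:,:,::-1].astype(int)
print('tin side',abs(a[235:278,405:442]-s[235:278,405:442]).mean(),'mat/lid bright',s[345:365,400:430].mean())
if abs(a[235:278,405:442]-s[235:278,405:442]).mean()<8: print(ctrl.job_done())
E
```

```text
tin side 2.754242614707731 mat/lid bright 74.48222222222222
the job is handed in; nothing more can be done
None
```

The washer job is done and handed in at about 37.6 s; the hand-in reports no verdict.

- **Lid:** it lies flat and right way up in the middle of the mat. The tool released it at (0.491, -0.358) against a mat centre of (0.490, -0.359).
- **Shoes:** only two were on the bench, and both stand upright in the drum. The first grasp closed too late and missed, without moving the shoe, so I repeated it.
- **Cover:** it went into the gaps, was pressed down about 7 mm and turned clockwise. When I eased off, it rose to about 88–89 mm with the spring still pushing, so the lugs are in the notches. The last image check puts the turn at about 84–85°, inside the 74–86° range. I did not feel a clear torque at the stop.
- **Button:** pressed fully after locking and released. The finger bottomed at 35 N, against a 5 N spring, because the cap sat about 13 mm higher than my first estimate. A later check of the cap height (85.3 mm) agrees with a full press.
- **Bystanders:** the tape is unchanged in the top view. The tin failed my top-view comparison, probably because the arm was in the way, but it is unchanged in the side view.
- **Failed check:** my last numeric lid check from the top view gave (0.487, -0.351), but its window cropped the shape. I relied on the earlier pictures and the release pose instead.

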